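Pack the film-roller carriage off its stop and hold the wedge

ROBOT

A 7-joint arm with a two-finger parallel gripper is mounted at the origin on the work surface. World frame = base frame: x ahead of the robot, y to its left, z up, the work surface at z = 0. Lengths are in m, angles in rad, forces in N, time in s.
With the tool pointing down it reaches from about 0.425 to 0.925 m from the base axis. Payload 6.8 kg.
Tool frame: the origin (TCP) lies midway between the tips of the shut fingers; the grasp point (between the pads) lies 19 mm behind it; z points along the fingers, y is the direction in which the jaws open and shut (so a half turn about z gives the same grasp; the last joint's range is limited). The gripper opens to 85 mm and grips with 20 to 120 N. Pads are 22 mm wide; open, the fingers measure 114 mm over their backs; the gripper's body (76 mm by 85 mm) begins 54 mm behind the grasp point. The pads swing forward as they close: fully open they stand 13 mm farther back than shut.
Start: joints at [1.225, 0.477, 0.022, 1.555, -0.011, 1.109, -0.083], TCP at [0.159, -0.656, 0.231] pointing down, gripper open.
Joint ranges: [-2.96, 2.96], [-0.34, 2.1], [-1.41, 1.46], [0.24, 2.44], [-1.37, 4.51], [0.17, 1.92], [-2.96, 2.96]. Speed limits (rad/s): [2.39, 2.39, 3.14, 3.14, 3.14, 3.14, 3.14].

INTERFACE

Orientations are given as a rotation vector (axis times angle).
In Python, from bench import r, imaging gives the robot as it stands.
- The arm moves only by the tool jog_arm, never from a script. Its argument "rows" is a list of rows, each an object with "delta_rot": the turn, a rotation vector about the tool's x, y, z in degrees, a list of three; "xyz": the shift along the tool's x, y, z in cm, a list of three; "fingers": the closure, from 0 (fully open) to 1 (shut). A call has exactly 5 rows; each row is the pose to reach, as a shift and turn from the pose measured when the call began, along the tool's axes at that moment; what a row does not reach only later rows make up. A row lasts 1/12 s, in which the tool goes at most 41.7 mm and 7.16 degrees, less where a joint would pass 70% of its speed; a pose out of reach is approached as far as the arm can. A call with a gripper value outside its range is refused whole. The fingers move at their own pace and stop on an object; "grip_force" is the grip in N (left out, the last holds). Time passes only in rows, so rows that repeat a pose let the fingers close, or fill a call up. It gives the time, the measured TCP pose, the force and the opening at its end, in the units of the state.
- r.get_obs(): the state, without advancing time (a new reading comes with each control period).
- imaging.grab_frame(name): name is "scene" or "top" or "wrist"; returns the picture (384x512x3 uint8, blue, green, red); there is no depth.
- imaging.camera_info(name): a dict with "camera_matrix" (3x3 intrinsics, pixels), "xyz" and "attitude" of the camera in the world. Camera axes: x right, y down, z forward; pixel columns grow to the right and rows downward; lengths in m; the calibration is good to about 2 mm. The wrist camera is an equidistant fisheye: a pixel r from the principal point sees the ray r / f radians off the axis. A picture is of the moment at which its call begins: read the wrist's pose just before it. camera_info takes no time and is no camera call; for the wrist camera it gives the pose at the moment of the call.
- r.hand_in(): hands the job in, once; it reports no verdict.
Trained networks look in the newest picture that a camera, given by its name, has taken for a name from the list of things; names that differ only in an ending like _2 or _b are one class to them, and where a whole thing is asked for, a point or a joint stands for the part that bears it (a point fixed in the world has none). Each returns a list of dicts, best first, with "conf" (0 to 1); they miss things now and then, are a little off and sometimes report something else, mostly with a low value. They report only what shows in the picture. A call takes as long as a camera call.
- imaging.find_in(camera, query): "position" ([column, row] in pixels, amid what is visible of it).
- imaging.cut_out(camera, query): "region" (384x512 bool, what is visible of it) and "position" ([column, row] in pixels, amid what is visible of it).
- imaging.tip_of(camera, query): "position" ([column, row] in pixels: a listed point, or the origin of a listed thing).
The state is a dict: "clock": time; "joints": joint angles; "qvel": joint speeds; "tau": joint torques, N m; "tcp_pos": TCP position; "orientation": TCP orientation; "contact_force": force on the tool from outside, world axes, zero at the start; "moment": the same for the moment, N m; "grip_width": finger opening in m.
Only numpy, scipy, OpenCV 4.12 (cv2) and the standard library are available. Lean on these libraries where they do the work, as an engineer would, in place of code of your own. Each camera call takes 0.05 s, during which the arm holds its last target.

TASK

The film-roller carriage stands where it belongs, but its bolts are still loose: slip the flat steel packers from the stand upright into the gap between the carriage and its sloping stop, one after another, down onto the base plate and flat against the carriage or the packer before, until what is left of the gap is right for the wedge. Then put the wedge in between the packers and the stop, push it down until you feel it go tight, and finish with your fingers still on the wedge, holding it pressed down firmly (about 10 to 20 N) so the bolts can be tightened. Do not shift the carriage or disturb the film roll, the spanner and the oil bottle.

Things in the scene. Friction and masses are not known exactly. Their poses are not given: they have to be found in the camera images.
- base: grey steel base plate of the roller unit, 180 (x) x 300 (y) x 12 mm, fixed to the bench; origin: centre of its underside. The carriage slides on it along its y. Its yaw is that of the whole unit. Plate, stop, carriage, packers and wedge are lightly oiled and slide easily on one another (friction about 0.25).
- stop_bar: dark steel stop on the base plate, 80 wide (x), 40 mm high, 45 deep. Its sloping face looks to -y, to the carriage, and leans back 0.30 mm per mm of height, so the gap widens upwards. Origin: middle of the sloping face's lower edge, on the plate's top (12 mm above the bench); axes as the base's, +y into the stop. Its top is flat, with two sunk bolts.
- carriage: aluminium block 150 x 150 mm, 40 high, with bearings, pulley and a black film roller (radius 40, axis along x, 82 mm behind the gap face, top 124 mm over the plate). Origin: middle of the lower edge of its upright gap face, on the plate; axes as the base's, block to -y. Origin to stop_bar origin along y = gap G at the plate, 11 to 23 mm; 12 mm wider at the top. Moves only above 60 N.
- packer1: flat steel plate 7 mm thick (its y), 165 g, upright in the stand: body 50 wide (x), 42 high, with a tab 24 wide, 40 high on its middle (shoulders at 42, top at 82 mm; dark hole mark near the top). Origin: centre of its underside, z up. Grip the tab across its 24 mm width (along x) above the shoulders: in the gap there is no room for fingers lower down.
- packer2: second packer, the same as packer1 (all three are interchangeable).
- packer3: third packer, the same; more packers lie ready than are needed, spare ones may stay in the stand.
- wedge: steel wedge, 380 g: body 50 wide (x), 46 high, 10.5 thick at the flat bottom, 24.3 mm at the top; its -y face is upright, 5.25 mm from the origin, its +y face slopes 0.30 mm per mm like the stop and must face it. Tab on top: 24 wide (x), 10 thick, middle 2 mm to +y of the origin, top at 86 mm; shoulders at 46. Origin: centre of its underside, z up.
- gap_mouth (a point): point in the middle of the gap edge of the stop's top, 40 mm above the base plate and 12 mm to +y of the stop_bar origin. With n packers in, the wedge goes tight with its bottom (10.5 - (G - 7 n)) / 0.30 mm above the plate: right is 2 to 30 mm. With too few packers it drops onto the plate and stays loose, with too many it hardly goes in.
- stand: plywood packer stand, 72 (x) x 150 (y) x 34 mm, fixed to the bench; origin: centre of its underside. Things in it stand 8 mm above the bench in slots 26 mm deep with 0.75 mm play each side: packers in a row at y = -54, -27 and 0 mm, the wedge at y = +42 mm, its +y the same as the stand's.
- film_roll: bystander: dark film roll with a white core lying flat, 96 mm across, 35 mm high; origin: centre of its underside.
- spanner: bystander: steel spanner lying flat, 160 mm long.
- oil_bottle: bystander: white plastic oil bottle, 44 mm across, 110 mm high; origin: centre of its underside.

How it is judged:
By the outcome, as a careful person would: the job done as asked, in the order asked, and still so for the second after the job is handed in, while the arm keeps its last pose, push and grip.
It also fails if it takes over 72 s, if anything falls off the work surface, if the arm or the gripper's body presses on something with over 40 N, if the wrist force passes 120 N, or if a joint passes its speed limit or range.

## Working session

There is one attempt and no reset: what is moved stays moved. The work goes in short steps, Python scripts to look and compute and a tool call to move; the robot and the scene stay as the last step left them, time stands still between calls to the robot, and variables do not carry over. Pictures are saved under pics/ and viewed, and the job is handed in when it is done.

Besides the shell and the picture viewer there is one more tool, called after ">>>" as a command line: name --argument value ..., lists and objects as JSON in quotes. jog_arm: Moves the arm, as the interface text tells. Its arguments: {"type":"object","properties":{"rows":{"type":"array","items":{"type":"object","properties":{"delta_rot":{"type":"array","items":{"type":"number"}},"xyz":{"type":"array","items":{"type":"number"}},"fingers":{"type":"number"}}}},"grip_force":{"type":"number"}},"required":["rows"]}

```bash
ls; mkdir -p pics
python3 - <<'E'
from bench import r, imaging
import cv2
o=r.get_obs()
for k,v in o.items(): print(k,v)
for n in ["scene","top","wrist"]:
    im=imaging.grab_frame(n); cv2.imwrite(f"pics/{n}0.png",im)
    print(n,imaging.camera_info(n))
E
```

```text
pics
clock 0.0
joints [ 1.22490401  0.4777857   0.02232229  1.55646997 -0.01153846  1.10928284
 -0.08308131]
qvel [ 0.00029719  0.00044488  0.00032639  0.00138426 -0.00079713 -0.00076008
 -0.00130501]
tau [ 5.06067718e-04 -5.96454334e+01  1.60783555e+00 -2.81194675e+01
  1.24022673e-02  9.36268450e-03 -2.46285578e-05]
tcp_pos [ 0.15886702 -0.6554231   0.2303272 ]
orientation [-3.11762644e+00 -3.72491165e-01  4.82615769e-04]
contact_force [-0.31136939 -0.93313138 -0.9573594 ]
moment [-0.00329926  0.02243471 -0.01213995]
grip_width 0.08582928654645411
scene {'camera_matrix': array([[453.80190909,   0.        , 256.8071322 ],
       [  0.        , 453.80190909, 192.36489289],
       [  0.        ,   0.        ,   1.        ]]), 'xyz': array([0.99578802, 0.55969778, 0.84574897]), 'attitude': array([-0.96657001, -2.61681536,  0.87725124])}
top {'camera_matrix': array([[369.38556759,   0.        , 253.01944861],
       [  0.        , 369.38556759, 188.35885138],
       [  0.        ,   0.        ,   1.        ]]), 'xyz': array([0.50480144, 0.10906497, 0.79004843]), 'attitude': array([-2.10859582,  2.15823985, -0.14965874])}
wrist {'camera_matrix': array([[297.31863964,   0.        , 254.58730199],
       [  0.        , 297.31863964, 192.10060723],
       [  0.        ,   0.        ,   1.        ]]), 'xyz': array([ 0.23784024, -0.63611766,  0.37315217]), 'attitude': array([ 2.258353  , -1.77801052, -0.29156133])}
```

View pics/scene0.png

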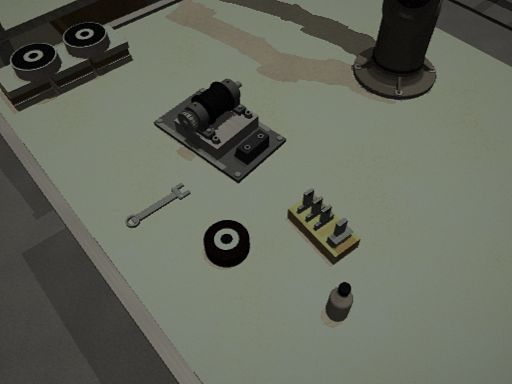

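View pics/top0.png

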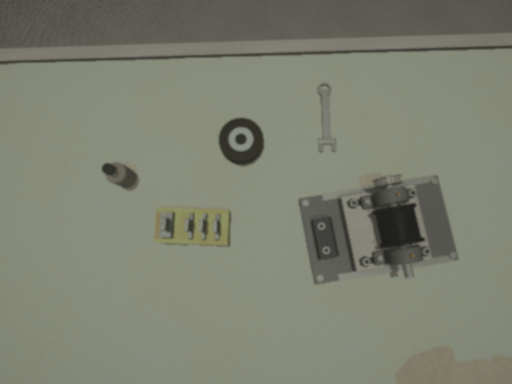

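View pics/wrist0.png

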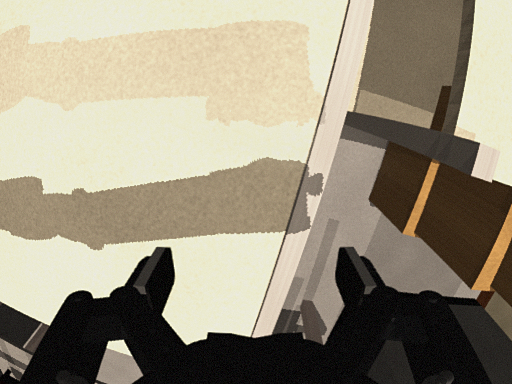

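Overview: the unit is at top ≈(380,230), the stop at ≈(325,238), the stand at ≈(192,226) with the wedge at (167,225) and packers at (190/204/217,226). The film roll is at (241,140), the spanner at (326,118) and the bottle at (120,175). Now I'll measure them.

```bash
cat > h.py <<'E'
import numpy as np, cv2
from scipy.spatial.transform import Rotation as R
from bench import r, imaging
def ray(ci,p,fish=False):
    K=ci["camera_matrix"]; x=np.array([(p[0]-K[0,2])/K[0,0],(p[1]-K[1,2])/K[1,1]])
    if fish:
        t=np.hypot(*x); d=np.array([*(x/max(t,1e-9)*np.sin(t)),np.cos(t)])
    else: d=np.array([*x,1.]); d/=np.linalg.norm(d)
    return np.array(ci["xyz"]), R.from_rotvec(ci["attitude"]).apply(d)
def onz(ci,p,z,fish=False):
    o,d=ray(ci,p,fish); return o+d*(z-o[2])/d[2]
def tri(rays):
    A=np.zeros((3,3));b=np.zeros(3)
    for o,d in rays:
        M=np.eye(3)-np.outer(d,d);A+=M;b+=M@o
    x=np.linalg.solve(A,b)
    return x,[np.linalg.norm((np.eye(3)-np.outer(d,d))@(x-o)) for o,d in rays]
def proj(ci,P,fish=False):
    K=ci["camera_matrix"]; c=R.from_rotvec(ci["attitude"]).inv().apply(np.atleast_2d(P)-ci["xyz"])
    if fish:
        rr=np.hypot(c[:,0],c[:,1]);t=np.arctan2(rr,c[:,2]);xy=c[:,:2]/rr[:,None]*t[:,None]
    else: xy=c[:,:2]/c[:,2:]
    return xy*K[0,0]+K[:2,2]
E
python3 - <<'E'
from h import *
np.set_printoptions(precision=4,suppress=True)
cs={n:imaging.camera_info(n) for n in("scene","top")}
for n in cs: imaging.grab_frame(n)
for q in ["base","stop_bar","gap_mouth","carriage","stand","wedge","packer1","film_roll","oil_bottle","spanner"]:
    d={n:imaging.tip_of(n,q) for n in cs}
    for n in cs: print(q,n,[(np.round(e["position"],1).tolist(),round(e["conf"],2)) for e in d[n][:4]])
    if d["scene"] and d["top"]: 
        x,e=tri([ray(cs[n],d[n][0]["position"]) for n in cs]); print("   ",x,np.round(e,4))
print(r.get_obs()["clock"])
E
```

```text
base scene [([220.9, 134.0], 0.6)]
base top [([192.2, 226.5], 0.63), ([378.1, 227.9], 0.62), ([126.3, 178.6], 0.58)]
    [0.6109 0.1508 0.291 ] [0.0916 0.0916]
stop_bar scene [([243.3, 148.5], 0.6)]
stop_bar top [([333.0, 233.5], 0.7)]
    [ 0.5273 -0.0447  0.013 ] [0.0001 0.0001]
gap_mouth scene [([248.6, 138.0], 0.79)]
gap_mouth top [([335.5, 237.7], 0.76)]
    [ 0.5163 -0.0405  0.0469] [0.0027 0.0027]
carriage scene [([239.8, 143.4], 0.91)]
carriage top [([339.2, 232.7], 0.9)]
    [ 0.5286 -0.0557  0.0232] [0.0003 0.0003]
stand scene [([323.8, 230.4], 0.78)]
stand top [([192.7, 228.9], 0.6), ([323.0, 115.7], 0.55), ([220.6, 228.9], 0.19)]
    [0.5436 0.25   0.0053] [0.0006 0.0006]
wedge scene [([335.2, 241.6], 0.93)]
wedge top [([174.3, 226.4], 0.77)]
    [0.5492 0.2878 0.0122] [0.0009 0.0009]
packer1 scene [([313.6, 223.9], 0.76), ([304.2, 213.6], 0.5), ([323.6, 234.3], 0.48)]
packer1 top [([377.5, 229.2], 0.66), ([219.4, 230.1], 0.65), ([203.4, 226.9], 0.65), ([191.8, 226.1], 0.64)]
    [ 0.5116  0.0184 -0.0546] [0.1706 0.1706]
film_roll scene [([228.4, 245.6], 0.72), ([247.2, 137.4], 0.66)]
film_roll top [([241.9, 143.4], 0.65)]
    [0.7264 0.1435 0.0062] [0.0023 0.0023]
oil_bottle scene [([337.7, 311.2], 0.69)]
oil_bottle top [([123.7, 179.0], 0.56)]
    [0.6553 0.3985 0.0082] [0.0008 0.0008]
spanner scene [([156.5, 208.1], 0.95)]
spanner top [([342.3, 231.4], 0.53), ([222.0, 231.7], 0.51)]
    [ 0.6302 -0.1859 -0.2896] [0.1027 0.1027]
1.25
```

```bash
cat >> h.py <<'E'
def pose():
    o=r.get_obs(); return np.array(o["tcp_pos"]),R.from_rotvec(o["orientation"]),o
def plan(p,yaw):
    """shift(cm) & turn(deg) in tool axes to reach TCP p, pointing down, tool x at world yaw(deg)"""
    c,Rc,o=pose(); a=np.radians(yaw)
    Rt=R.from_matrix(np.array([[np.cos(a),np.sin(a),0],[np.sin(a),-np.cos(a),0],[0,0,-1.]]))
    d=Rc.inv().apply(np.array(p)-c)*100; w=(Rc.inv()*Rt).as_rotvec(degrees=True)
    print("xyz cm",np.round(d,2),"rot deg",np.round(w,2),"| at",np.round(c,4),"yaw",np.round(np.degrees(np.arctan2(*Rc.as_matrix()[1::-1,0])),2),"t",round(o["clock"],2),"w",round(o["grip_width"],4),"F",np.round(o["contact_force"],1))
E
python3 - <<'E'
from h import *
c,Rc,o=pose(); ci=imaging.camera_info("wrist")
print(Rc.inv().apply(ci["xyz"]-c)); print((Rc.inv()*R.from_rotvec(ci["attitude"])).as_matrix().round(3))
plan([0.53,0.05,0.33],97)
E
```

```text
[ 0.08128805 -0.0005139  -0.14257903]
[[-0.001 -0.948 -0.318]
 [ 1.    -0.001 -0.   ]
 [ 0.    -0.318  0.948]]
xyz cm [ 52.68 -59.88  -9.87] rot deg [  0.    -0.   -83.38] | at [ 0.159  -0.656   0.2313] yaw 13.62 t 1.25 w 0.0852 F [0.1 0.6 0. ]
```

```bash
python3 -c "
from h import *
plan([0.525,-0.02,0.27],100)"
```

```text
xyz cm [ 50.55 -53.19  -3.87] rot deg [  0.    -0.   -86.38] | at [ 0.159  -0.656   0.2313] yaw 13.62 t 1.25 w 0.0852 F [0.1 0.6 0. ]
```

>>> jog_arm --rows '[{"xyz": [2.8,-3.0,-0.3],"delta_rot": [0,0,-5],"fingers": 0},{"xyz": [5.6,-6.0,-0.6],"delta_rot": [0,0,-10],"fingers": 0},{"xyz": [8.4,-9.0,-0.9],"delta_rot": [0,0,-15],"fingers": 0},{"xyz": [11.2,-12.0,-1.2],"delta_rot": [0,0,-20],"fingers": 0},{"xyz": [14.0,-15.0,-1.5],"delta_rot": [0,0,-25],"fingers": 0}]'

```text
clock: 1.67
tcp_pos: [0.2604, -0.4755, 0.2466]
orientation: [2.962, 1.045, -0.0]
contact_force: [0.4, 0.3, 0.4]
grip_width: 0.0851
```

```bash
python3 -c "
from h import *
plan([0.525,-0.02,0.27],100)"
```

```text
xyz cm [ 49.19 -18.86  -2.36] rot deg [ 1.000e-02  2.000e-02 -6.114e+01] | at [ 0.2604 -0.4755  0.2466] yaw 38.86 t 1.67 w 0.0851 F [0.4 0.3 0.4]
```

>>> jog_arm --rows '[{"xyz": [3.8,-1.4,-0.2],"delta_rot": [0,0,-5],"fingers": 0},{"xyz": [7.6,-2.9,-0.4],"delta_rot": [0,0,-10],"fingers": 0},{"xyz": [11.3,-4.3,-0.5],"delta_rot": [0,0,-15],"fingers": 0},{"xyz": [15.0,-5.8,-0.7],"delta_rot": [0,0,-20],"fingers": 0},{"xyz": [18.7,-7.2,-0.9],"delta_rot": [0,0,-25],"fingers": 0}]'

```text
clock: 2.08
tcp_pos: [0.3613, -0.3003, 0.2559]
orientation: [2.662, 1.666, -0.0]
contact_force: [0.5, -0.8, -0.2]
grip_width: 0.0858
```

```bash
python3 -c "
from h import *
plan([0.525,-0.02,0.27],100)"
```

```text
xyz cm [32.36  2.48 -1.44] rot deg [ 3.00e-02  7.00e-02 -3.59e+01] | at [ 0.3613 -0.3003  0.2559] yaw 64.1 t 2.08 w 0.0858 F [ 0.5 -0.8 -0.2]
```

>>> jog_arm --rows '[{"xyz": [3.8,0.3,-0.2],"delta_rot": [0,0,-5],"fingers": 0},{"xyz": [7.6,0.6,-0.4],"delta_rot": [0,0,-10],"fingers": 0},{"xyz": [11.4,0.9,-0.6],"delta_rot": [0,0,-15],"fingers": 0},{"xyz": [15.2,1.2,-0.8],"delta_rot": [0,0,-20],"fingers": 0},{"xyz": [19.0,1.5,-0.9],"delta_rot": [0,0,-25],"fingers": 0}]'

```text
clock: 2.5
tcp_pos: [0.4585, -0.1343, 0.2654]
orientation: [2.233, 2.207, -0.0]
contact_force: [0.6, 0.1, -0.2]
grip_width: 0.0856
```

```bash
python3 -c "
from h import *
plan([0.525,-0.02,0.27],100)"
```

```text
xyz cm [11.51  6.51 -0.47] rot deg [  0.08   0.12 -10.67] | at [ 0.4585 -0.1343  0.2654] yaw 89.33 t 2.5 w 0.0856 F [ 0.6  0.1 -0.2]
```

>>> jog_arm --rows '[{"xyz": [3.0,1.7,-0.1],"delta_rot": [0,0,-4],"fingers": 0},{"xyz": [6.0,3.4,-0.3],"delta_rot": [0,0,-8],"fingers": 0},{"xyz": [9.0,5.1,-0.4],"delta_rot": [0,0,-10.7],"fingers": 0},{"xyz": [11.5,6.5,-0.5],"delta_rot": [0.1,0.1,-10.7],"fingers": 0},{"xyz": [11.5,6.5,-0.5],"delta_rot": [0.1,0.1,-10.7],"fingers": 0}]'

```text
clock: 2.92
tcp_pos: [0.5272, -0.0134, 0.2711]
orientation: [-2.009, -2.415, -0.007]
contact_force: [-0.1, 1.0, 0.7]
grip_width: 0.0853
```

Run:
```python
from h import *
c=imaging.camera_info("wrist"); im=imaging.grab_frame("wrist"); cv2.imwrite("pics/w1.png",im)
import pickle; pickle.dump((c,im),open("w1.pkl","wb"))
plan([0.54,0.25,0.24],92)
```

```text
xyz cm [25.97  6.17  3.1 ] rot deg [ 0.05 -0.08  8.35] | at [ 0.526  -0.0166  0.2706] yaw 100.35 t 2.97 w 0.0851 F [-0.6 -1.  -0.1]
```

View pics/w1.png

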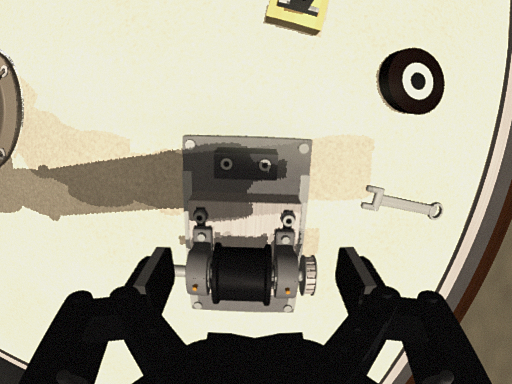

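The wrist picture shows the plate from (184,137) to (312,312), the stop at about (213-278, 148-180) and the gap at rows ~180-205. I'll enlarge the gap.

Run:
```python
import pickle,cv2,numpy as np
c,im=pickle.load(open("w1.pkl","rb"))
cr=cv2.resize(im[125:245,175:325],None,fx=5,fy=5,interpolation=cv2.INTER_CUBIC); cv2.imwrite("pics/w1c.png",np.clip(cr*1.5,0,255).astype(np.uint8))
```

```text
(no output)
```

View pics/w1c.png

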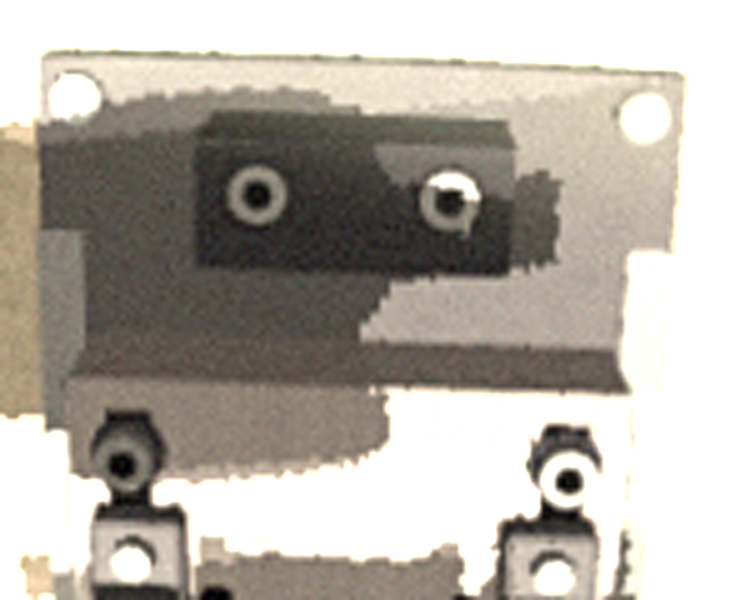

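Run:
```python
from h import *
import pickle
c,im=pickle.load(open("w1.pkl","rb"))
np.set_printoptions(precision=4,suppress=True)
g=lambda x,y,z: onz(c,(x/5+175-.4,y/5+125-.4),z,True)
cl=[g(90,337,.012),g(620,350,.012)]; ct=[g(78,375,.052),g(628,391,.052)]; st=[g(200,265,.052),g(510,274,.052)]
pc=[g(45,52,.012),g(683,73,.012)]
for n,v in dict(cl=cl,ct=ct,st=st,pc=pc).items():
    d=v[1]-v[0]; print(n,v[0][:2],v[1][:2],"len",np.linalg.norm(d),"yaw",np.degrees(np.arctan2(d[1],d[0])))
d=ct[1]-ct[0];d/=np.linalg.norm(d);nrm=np.array([-d[1],d[0],0])
for v in st: print("G+12:",(v-ct[0])@nrm)
for v in cl: print("cl-ct:",(v-ct[0])@nrm)
```

```text
cl [ 0.4486 -0.0799] [ 0.5996 -0.0563] len 0.15289547890004718 yaw 8.904594383217757
ct [ 0.4529 -0.0764] [ 0.5956 -0.0547] len 0.14434382984981492 yaw 8.643553474606394
st [ 0.4807 -0.041 ] [ 0.5586 -0.0293] len 0.07872710456427494 yaw 8.605428929644631
pc [ 0.4254 -0.    ] [0.5994 0.0254] len 0.17585022746599221 yaw 8.317941553435304
G+12: 0.030778918020254193
G+12: 0.030726533100427753
cl-ct: -0.0028380238947553348
cl-ct: -0.0021414309345727687
```

>>> jog_arm --rows '[{"xyz": [4.0,1.0,0.5],"delta_rot": [0,0,2],"fingers": 0},{"xyz": [8.0,2.0,1.0],"delta_rot": [0,0,4],"fingers": 0},{"xyz": [12.0,3.0,1.5],"delta_rot": [0,0,6],"fingers": 0},{"xyz": [16.0,4.0,2.2],"delta_rot": [0,0,8],"fingers": 0},{"xyz": [20.0,5.0,3.0],"delta_rot": [0,0,8.3],"fingers": 0}]'

```text
clock: 3.38
tcp_pos: [0.5393, 0.1857, 0.2416]
orientation: [2.186, 2.255, 0.002]
contact_force: [1.0, 0.6, 0.4]
grip_width: 0.0858
```

>>> jog_arm --rows '[{"xyz": [3.0,0.5,0],"delta_rot": [0,0,0],"fingers": 0},{"xyz": [3.0,0.5,0],"delta_rot": [0,0,0],"fingers": 0},{"xyz": [3.0,0.5,0],"delta_rot": [0,0,0],"fingers": 0},{"xyz": [3.0,0.5,0],"delta_rot": [0,0,0],"fingers": 0},{"xyz": [3.0,0.5,0],"delta_rot": [0,0,0],"fingers": 0}]'

```text
clock: 3.8
tcp_pos: [0.5439, 0.2133, 0.2415]
orientation: [2.189, 2.251, 0.001]
contact_force: [-0.0, -1.0, -0.2]
grip_width: 0.0856
```

Run:
```python
from h import *
c=imaging.camera_info("wrist"); im=imaging.grab_frame("wrist"); cv2.imwrite("pics/w2.png",im)
import pickle; pickle.dump((c,im),open("w2.pkl","wb"))
for q in ["stand","wedge","packer1"]: print(q,[(np.round(e["position"],1).tolist(),round(e["conf"],2)) for e in imaging.tip_of("wrist",q)[:5]])
plan([0.54,0.25,0.24],92)
cr=cv2.resize(im[70:220,180:330],None,fx=4,fy=4,interpolation=cv2.INTER_CUBIC); cv2.imwrite("pics/w2c.png",cr)
```

```text
stand [([259.1, 133.1], 0.91)]
wedge [([261.1, 100.5], 0.66)]
packer1 [([254.6, 156.5], 0.75), ([257.6, 131.8], 0.64), ([252.7, 172.1], 0.58)]
xyz cm [ 3.57 -0.27  0.18] rot deg [ 0.12  0.02 -0.33] | at [0.5437 0.2144 0.2418] yaw 91.67 t 4.0 w 0.0855 F [-0.2 -0.4  0.2]
```

View pics/w2.png

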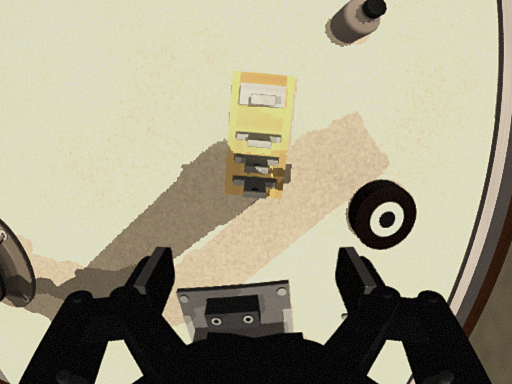

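View pics/w2c.png

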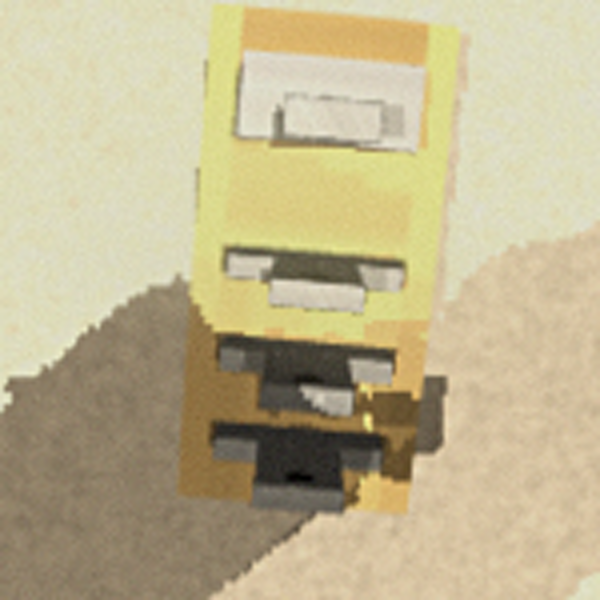

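Run:
```python
from h import *
import pickle
c,im=pickle.load(open("w2.pkl","rb"))
np.set_printoptions(precision=4,suppress=True)
g=lambda x,y,z: onz(c,(x/4+180-.4,y/4+70-.4),z,True)
s=[g(*p,.034) for p in [(213,5),(463,28),(410,512),(182,495)]]
print("stand c",np.mean(s,0),[np.linalg.norm(s[i]-s[(i+1)%4]).round(4) for i in range(4)])
d=s[0]-s[3]+s[1]-s[2]; yaw=np.degrees(np.arctan2(-d[0],d[1])); print("yaw",yaw)
cen=np.mean(s,0); a=np.radians(yaw)
for n,y in dict(p1=-.054,p2=-.027,p3=0,wedge=.044).items(): print(n,"pred",cen[:2]+y*np.array([-np.sin(a),np.cos(a)]))
for n,p,z in [("p3",(318,294),.09),("p2",(308,397),.09),("p1",(299,496),.09),("wedge",(332,118),.094)]: print(n,g(*p,z))
for p in [((270,290),(365,298)),((285,105),(383,112))]:
    u,v=g(*p[0],.09),g(*p[1],.09); print("tabw",np.linalg.norm(u-v),"yaw",np.degrees(np.arctan2(*(v-u)[1::-1])))
plan([0.54,0.25,0.15],92)
```

```text
stand c [0.5476 0.2479 0.034 ] [np.float64(0.0725), np.float64(0.1488), np.float64(0.0715), np.float64(0.1493)]
yaw -3.169453868179477
p1 pred [0.5446 0.1939]
p2 pred [0.5461 0.2209]
p3 pred [0.5476 0.2479]
wedge pred [0.5501 0.2918]
p3 [0.5471 0.2483 0.09  ]
p2 [0.5454 0.2217 0.09  ]
p1 [0.5438 0.1951 0.09  ]
wedge [0.5491 0.2924 0.094 ]
tabw 0.023787016838431308 yaw -3.270909123688911
tabw 0.023906730225868384 yaw -2.2674797488624177
xyz cm [ 3.57 -0.29  9.18] rot deg [ 0.12  0.02 -0.33] | at [0.5437 0.2144 0.2418] yaw 91.67 t 4.0 w 0.0855 F [-0.2 -0.4  0.2]
```

```bash
python3 -c "
from h import *
plan([0.5473,0.2481,0.15],86.8)"
```

```text
xyz cm [3.36 0.44 9.18] rot deg [0.12 0.01 4.87] | at [0.5437 0.2144 0.2418] yaw 91.67 t 4.0 w 0.0855 F [-0.2 -0.4  0.2]
```

>>> jog_arm --rows '[{"xyz": [1.2,0.2,3.0],"delta_rot": [0,0,2],"fingers": 0},{"xyz": [2.4,0.3,6.0],"delta_rot": [0,0,4.9],"fingers": 0},{"xyz": [3.36,0.44,8.5],"delta_rot": [0.1,0,4.9],"fingers": 0},{"xyz": [3.36,0.44,9.2],"delta_rot": [0.1,0,4.9],"fingers": 0},{"xyz": [3.36,0.44,9.2],"delta_rot": [0.1,0,4.9],"fingers": 0}]'

```text
clock: 4.42
tcp_pos: [0.5461, 0.2471, 0.1479]
orientation: [-2.282, -2.158, 0.006]
contact_force: [0.7, -0.6, 0.5]
grip_width: 0.0853
```

Run:
```python
from h import *
c=imaging.camera_info("wrist"); im=imaging.grab_frame("wrist")
import pickle; pickle.dump((c,im),open("w3.pkl","wb"))
plan([0.5473,0.2481,0.056],86.8)
cr=cv2.resize(im[20:290,130:390],None,fx=2.2,fy=2.2,interpolation=cv2.INTER_CUBIC); cv2.imwrite("pics/w3c.png",cr)
for n,P in dict(p3=[.5473,.2481,.09],p2=[.5458,.2213,.09],w=[.5496,.2921,.094]).items(): print(n,((proj(c,P,True)-[130,20])*2.2).round(1))
```

```text
xyz cm [0.09 0.01 9.37] rot deg [-0.04  0.06 -0.03] | at [0.5472 0.2473 0.1497] yaw 86.77 t 4.47 w 0.0855 F [ 0.6 -0.4  0. ]
p3 [[279.8 418.1]]
p2 [[279.6 489.7]]
w [[279.6 288.5]]
```

View pics/w3c.png

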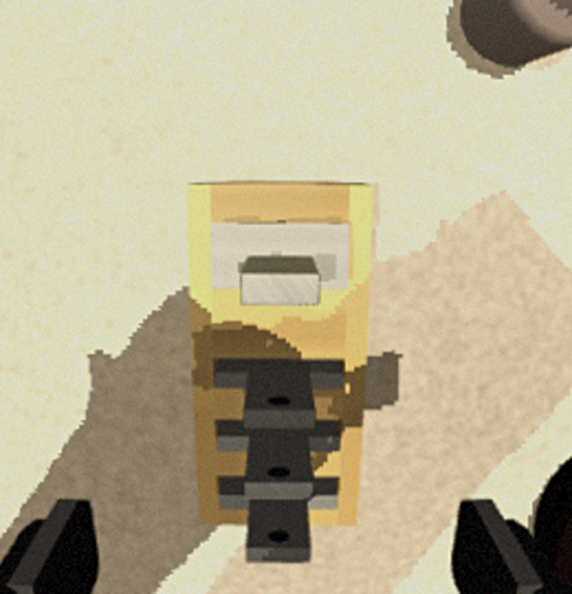

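The prediction agrees within 2 px for packer3 (280,420) and the wedge (281,288), so poses and heights are confirmed from two heights. Descending to grasp packer3.

>>> jog_arm --rows '[{"xyz": [0.1,0,3.0],"delta_rot": [0,0,0],"fingers": 0},{"xyz": [0.1,0,6.0],"delta_rot": [0,0,0],"fingers": 0},{"xyz": [0.1,0,8.7],"delta_rot": [0,0,0],"fingers": 0.2},{"xyz": [0.1,0,9.4],"delta_rot": [0,0,0],"fingers": 0.4},{"xyz": [0.1,0,9.4],"delta_rot": [0,0,0],"fingers": 0.6}]' --grip_force 60

```text
clock: 4.88
tcp_pos: [0.5472, 0.247, 0.0554]
orientation: [2.284, 2.157, -0.005]
contact_force: [-1.2, 0.1, 0.4]
grip_width: 0.0516
```

>>> jog_arm --rows '[{"xyz": [0,0,0],"delta_rot": [0,0,0],"fingers": 1},{"xyz": [0,0,0],"delta_rot": [0,0,0],"fingers": 1},{"xyz": [0,0,0],"delta_rot": [0,0,0],"fingers": 1},{"xyz": [0,0,0],"delta_rot": [0,0,0],"fingers": 1},{"xyz": [0,0,0],"delta_rot": [0,0,0],"fingers": 1}]'

```text
clock: 5.3
tcp_pos: [0.5488, 0.2476, 0.0578]
orientation: [2.283, 2.155, 0.001]
contact_force: [-2.3, -0.7, 7.8]
grip_width: 0.0228
```

```bash
python3 -c "
from h import *
plan([0.5473,0.2481,0.11],86.8)"
```

```text
xyz cm [ 0.04 -0.14 -5.22] rot deg [ 0.1   0.05 -0.11] | at [0.5488 0.2476 0.0578] yaw 86.69 t 5.3 w 0.0228 F [-2.3 -0.7  7.8]
```

>>> jog_arm --rows '[{"xyz": [0,0,-0.8],"delta_rot": [0,0,0],"fingers": 1},{"xyz": [0,0,-2.0],"delta_rot": [0,0,0],"fingers": 1},{"xyz": [0,0,-4.0],"delta_rot": [0,0,0],"fingers": 1},{"xyz": [0,0,-7.0],"delta_rot": [0,0,0],"fingers": 1},{"xyz": [0,0,-10.5],"delta_rot": [0,0,0],"fingers": 1}]'

```text
clock: 5.72
tcp_pos: [0.5474, 0.2471, 0.1636]
orientation: [2.284, 2.156, -0.003]
contact_force: [1.3, 1.3, -2.2]
grip_width: 0.0227
```

Run:
```python
from h import *
c=imaging.camera_info("wrist"); im=imaging.grab_frame("wrist"); cv2.imwrite("pics/w4.png",im)
plan([0.524,-0.0,0.16],98.6)
```

```text
xyz cm [-25.13  -1.29   1.09] rot deg [  0.57  -0.16 -11.88] | at [0.5512 0.2501 0.172 ] yaw 86.72 t 5.77 w 0.0228 F [2.9 2.2 2.6]
```

View pics/w4.png

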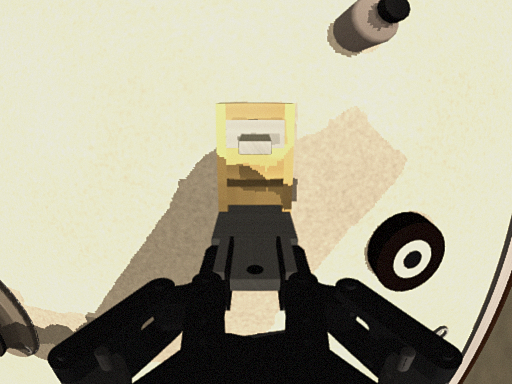

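Run:
```python
from h import *
import pickle
from scipy.optimize import least_squares
c,im=pickle.load(open("w1.pkl","rb"))
np.set_printoptions(precision=4,suppress=True)
obs=np.array([(45,52),(683,73),(197,268),(511,275),(74,375),(631,392),(90,337),(621,350)])/5+[174.6,124.6]
def pts(v):
    x,y,w,ys,yc=v[:5]
    L=np.array([(-.09,.15,.012),(.09,.15,.012),(-.04,ys+.012,.052),(.04,ys+.012,.052),(-.075,yc,.052),(.075,yc,.052),(-.075,yc,.012),(.075,yc,.012)])
    return R.from_euler("z",w).apply(L)+[x,y,0]
def f(v):
    cc=dict(c); cc["xyz"]=c["xyz"]+v[5:8]
    return np.r_[((proj(cc,pts(v),True)-obs)/.5).ravel(), v[5:8]/.002]
s=least_squares(f,[.53,-.13,.15,.1,.07,0,0,0]); v=s.x
print("base",v[:2],"yaw",np.degrees(v[2]),"ys,yc",v[3:5],"G",v[3]-v[4],"cam",v[5:])
print((s.fun[:-3]*.5).reshape(-1,2).round(2))
e=np.array([-np.sin(v[2]),np.cos(v[2])])
print("stop org",v[:2]+v[3]*e,"carr org",v[:2]+v[4]*e,"e",e)
```

```text
base [ 0.5346 -0.1361] yaw 8.57006159400766 ys,yc [0.0886 0.069 ] G 0.019660575120068483 cam [-0.      0.      0.0032]
[[-1.04  0.29]
 [ 0.89 -0.21]
 [ 0.23 -0.23]
 [-0.15  0.22]
 [-0.92  0.7 ]
 [ 0.8   0.73]
 [ 1.54 -1.05]
 [-1.35 -0.54]]
stop org [ 0.5214 -0.0485] carr org [ 0.5243 -0.0679] e [-0.149   0.9888]
```

```bash
python3 -c "
from h import *
plan([0.5231,-0.0600,0.135],98.6)"
```

```text
xyz cm [-31.13  -1.06   3.57] rot deg [  0.57  -0.16 -11.88] | at [0.5512 0.2501 0.172 ] yaw 86.72 t 5.77 w 0.0228 F [2.9 2.2 2.6]
```

>>> jog_arm --rows '[{"xyz": [-3.5,-0.1,0],"delta_rot": [0.1,0,-2],"fingers": 1},{"xyz": [-7.5,-0.3,0],"delta_rot": [0.2,0,-4],"fingers": 1},{"xyz": [-11.5,-0.4,0],"delta_rot": [0.3,0,-6],"fingers": 1},{"xyz": [-15.5,-0.5,0.5],"delta_rot": [0.4,-0.1,-8],"fingers": 1},{"xyz": [-19.5,-0.7,1.0],"delta_rot": [0.5,-0.1,-10],"fingers": 1}]'

```text
clock: 6.18
tcp_pos: [0.5332, 0.0543, 0.1626]
orientation: [2.083, 2.349, 0.005]
contact_force: [1.2, -0.5, -1.9]
grip_width: 0.0227
```

```bash
python3 -c "
from h import *
plan([0.5231,-0.0600,0.135],98.6)"
```

```text
xyz cm [-11.23  -2.38   2.74] rot deg [ 0.21 -0.03 -1.75] | at [0.5332 0.0543 0.1626] yaw 96.85 t 6.18 w 0.0227 F [ 1.2 -0.5 -1.9]
```

>>> jog_arm --rows '[{"xyz": [-3.5,-0.8,0.8],"delta_rot": [0.1,0,-1.7],"fingers": 1},{"xyz": [-7.0,-1.6,1.5],"delta_rot": [0.2,0,-1.7],"fingers": 1},{"xyz": [-10.0,-2.2,2.3],"delta_rot": [0.2,0,-1.7],"fingers": 1},{"xyz": [-11.2,-2.4,2.7],"delta_rot": [0.2,0,-1.7],"fingers": 1},{"xyz": [-11.2,-2.4,2.7],"delta_rot": [0.2,0,-1.7],"fingers": 1}]'

```text
clock: 6.6
tcp_pos: [0.5219, -0.0642, 0.1351]
orientation: [-2.057, -2.374, 0.003]
contact_force: [-0.0, -0.2, -2.2]
grip_width: 0.0229
```

Run:
```python
from h import *
c=imaging.camera_info("wrist"); im=imaging.grab_frame("wrist"); cv2.imwrite("pics/w5.png",cv2.resize(im[130:384,130:390],None,fx=2.3,fy=2.3,interpolation=cv2.INTER_CUBIC))
import pickle; pickle.dump((c,im),open("w5.pkl","wb"))
plan([0.5231,-0.0600,0.08],98.6)
```

```text
xyz cm [0.11 0.07 5.57] rot deg [-0.   -0.01 -0.24] | at [ 0.5226 -0.0612  0.1357] yaw 98.36 t 6.65 w 0.0227 F [-0.1  0.6 -2.2]
```

View pics/w5.png

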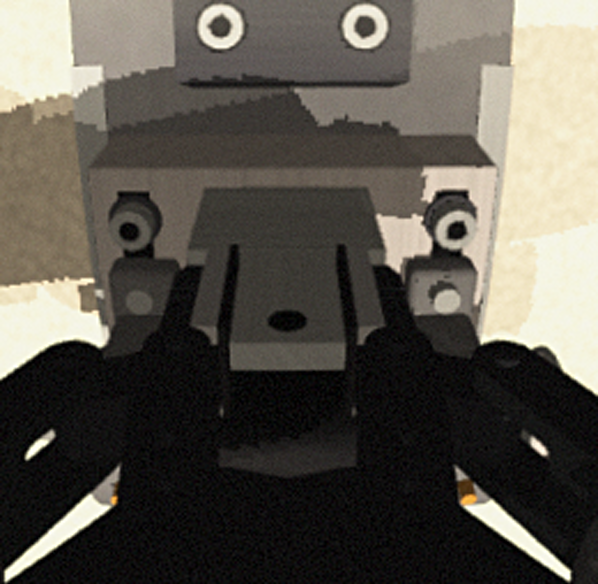

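Run:
```python
from h import *
import pickle
c,im=pickle.load(open("w5.pkl","rb"))
np.set_printoptions(precision=4,suppress=True)
a=np.radians(8.57);e=np.array([-np.sin(a),np.cos(a)]);ex=np.array([e[1],-e[0]])
o=np.array([.5243,-.0679])
for n,px,py,z in [("carr low L",107,136,.012),("carr low R",480,136,.012),("carr top L",92,165,.052),("carr top R",496,166,.052),("stop L",182,84,.052),("stop R",411,83,.052),("pk L",207,187,.0859),("pk R",369,187,.0859),("plateL",72,68,.012),("plateR",514,60,.012)]:
    p=onz(c,(px/2.3+130-.3,py/2.3+130-.3),z,True)[:2]-o
    print(n,"x",p@ex,"y",p@e)
```

```text
carr low L x -0.07795381507009211 y 0.0009738482035770954
carr low R x 0.07813660486835165 y -0.00010184955291127131
carr top L x -0.07315352236062164 y 0.0028244929967182713
carr top R x 0.07330299871453416 y 0.0014022748424023384
stop L x -0.03820236961790546 y 0.0322271405931565
stop R x 0.040102658930140964 y 0.03208120773988683
pk L x -0.026739126662232836 y 0.008120317696334145
pk R x 0.022491420681292385 y 0.007785967647943456
plateL x -0.09063526977896254 y 0.03040709445399804
plateR x 0.09053808143718796 y 0.032571239573179235
```

>>> jog_arm --rows '[{"xyz": [0.45,0.2,0.5],"delta_rot": [0,0,0],"fingers": 1},{"xyz": [0.45,0.2,1.5],"delta_rot": [0,0,0],"fingers": 1},{"xyz": [0.45,0.2,3.0],"delta_rot": [0,0,0],"fingers": 1},{"xyz": [0.45,0.2,4.0],"delta_rot": [0,0,0],"fingers": 1},{"xyz": [0.45,0.2,4.5],"delta_rot": [0,0,0],"fingers": 1}]'

```text
clock: 7.07
tcp_pos: [0.523, -0.0548, 0.089]
orientation: [-2.049, -2.378, 0.001]
contact_force: [1.0, 0.2, -2.2]
grip_width: 0.0231
```

```bash
python3 -c "
from h import *
imaging.grab_frame('wrist')
plan([0.5238,-0.0557,0.066],98.4)"
```

```text
xyz cm [-0.08  0.09  2.27] rot deg [-0.16 -0.09  0.09] | at [ 0.5228 -0.0551  0.0887] yaw 98.49 t 7.12 w 0.0232 F [-0.6 -0.1 -2.8]
```

>>> jog_arm --rows '[{"xyz": [0,0.1,0.5],"delta_rot": [0,0,0],"fingers": 1},{"xyz": [0,0.1,1.0],"delta_rot": [0,0,0],"fingers": 1},{"xyz": [0,0.1,1.5],"delta_rot": [0,0,0],"fingers": 1},{"xyz": [0,0.1,2.0],"delta_rot": [0,0,0],"fingers": 1},{"xyz": [0,0.1,2.2],"delta_rot": [0,0,0],"fingers": 1}]'

```text
clock: 7.53
tcp_pos: [0.5234, -0.055, 0.066]
orientation: [-2.049, -2.377, 0.002]
contact_force: [-0.3, -0.5, -2.4]
grip_width: 0.0227
```

Run:
```python
from h import *
im=imaging.grab_frame('wrist');cv2.imwrite("pics/w6.png",cv2.resize(im[130:384,130:390],None,fx=2.3,fy=2.3,interpolation=cv2.INTER_CUBIC))
plan([0.5238,-0.0557,0.0618],98.4)
```

```text
xyz cm [-0.07  0.04  0.41] rot deg [-0.22 -0.1   0.08] | at [ 0.5233 -0.0551  0.0659] yaw 98.48 t 7.58 w 0.0225 F [ 0.  -0.  -2.6]
```

View pics/w6.png

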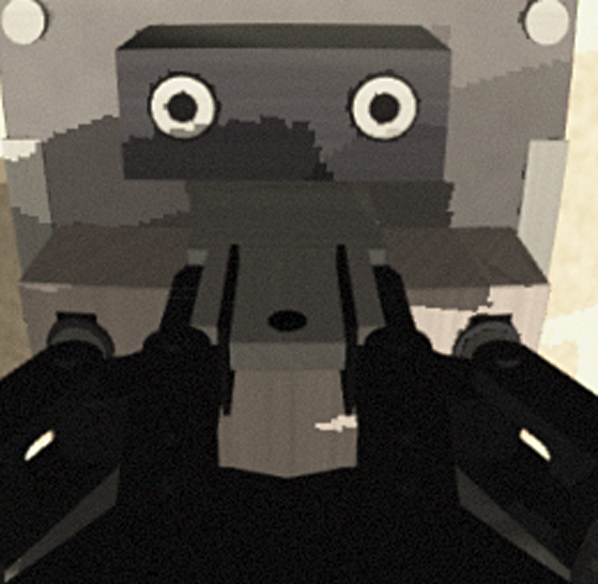

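The packer is between carriage and stop, in front of the carriage face. Now easing toward the carriage.

>>> jog_arm --rows '[{"xyz": [-0.1,0,0],"delta_rot": [0,0,0],"fingers": 1},{"xyz": [-0.2,0,0],"delta_rot": [0,0,0],"fingers": 1},{"xyz": [-0.25,0,0],"delta_rot": [0,0,0],"fingers": 1},{"xyz": [-0.3,0,0],"delta_rot": [0,0,0],"fingers": 1},{"xyz": [-0.35,0,0],"delta_rot": [0,0,0],"fingers": 1}]'

```text
clock: 8.0
tcp_pos: [0.524, -0.0587, 0.0661]
orientation: [-2.049, -2.377, 0.002]
contact_force: [-0.4, -0.7, -1.6]
grip_width: 0.0223
```

>>> jog_arm --rows '[{"xyz": [-0.05,0,0],"delta_rot": [0,0,0],"fingers": 1},{"xyz": [-0.1,0,0],"delta_rot": [0,0,0],"fingers": 1},{"xyz": [-0.1,0,0],"delta_rot": [0,0,0],"fingers": 1},{"xyz": [-0.15,0,0],"delta_rot": [0,0,0],"fingers": 1},{"xyz": [-0.15,0,0],"delta_rot": [0,0,0],"fingers": 1}]'

```text
clock: 8.42
tcp_pos: [0.5242, -0.0602, 0.0662]
orientation: [-2.049, -2.377, 0.002]
contact_force: [0.1, 0.2, -1.7]
grip_width: 0.0229
```

>>> jog_arm --rows '[{"xyz": [-0.05,0,0],"delta_rot": [0,0,0],"fingers": 1},{"xyz": [-0.1,0,0],"delta_rot": [0,0,0],"fingers": 1},{"xyz": [-0.1,0,0],"delta_rot": [0,0,0],"fingers": 1},{"xyz": [-0.15,0,0],"delta_rot": [0,0,0],"fingers": 1},{"xyz": [-0.15,0,0],"delta_rot": [0,0,0],"fingers": 1}]'

```text
clock: 8.83
tcp_pos: [0.5244, -0.0618, 0.0662]
orientation: [-2.049, -2.377, 0.002]
contact_force: [0.2, -0.3, -2.1]
grip_width: 0.0227
```

>>> jog_arm --rows '[{"xyz": [-0.05,0,0],"delta_rot": [0,0,0],"fingers": 1},{"xyz": [-0.1,0,0],"delta_rot": [0,0,0],"fingers": 1},{"xyz": [-0.1,0,0],"delta_rot": [0,0,0],"fingers": 1},{"xyz": [-0.15,0,0],"delta_rot": [0,0,0],"fingers": 1},{"xyz": [-0.15,0,0],"delta_rot": [0,0,0],"fingers": 1}]'

```text
clock: 9.25
tcp_pos: [0.5247, -0.0634, 0.0662]
orientation: [-2.05, -2.377, 0.002]
contact_force: [0.3, 0.2, -2.2]
grip_width: 0.0225
```

>>> jog_arm --rows '[{"xyz": [-0.05,0,0],"delta_rot": [0,0,0],"fingers": 1},{"xyz": [-0.05,0,0],"delta_rot": [0,0,0],"fingers": 1},{"xyz": [-0.1,0,0],"delta_rot": [0,0,0],"fingers": 1},{"xyz": [-0.1,0,0],"delta_rot": [0,0,0],"fingers": 1},{"xyz": [-0.15,0,0],"delta_rot": [0,0,0],"fingers": 1}]'

```text
clock: 9.67
tcp_pos: [0.5248, -0.0636, 0.0662]
orientation: [-2.048, -2.377, 0.001]
contact_force: [-1.4, 5.4, -1.7]
grip_width: 0.0229
```

Run:
```python
from h import *
im=imaging.grab_frame('wrist');cv2.imwrite("pics/w7.png",cv2.resize(im[130:384,130:390],None,fx=2.3,fy=2.3,interpolation=cv2.INTER_CUBIC))
plan([0.5238,-0.0557,0.0618],98.4)
```

```text
xyz cm [0.79 0.02 0.44] rot deg [-0.19 -0.17  0.1 ] | at [ 0.5247 -0.0636  0.0662] yaw 98.5 t 9.72 w 0.0227 F [-0.9  5.8 -0.1]
```

View pics/w7.png

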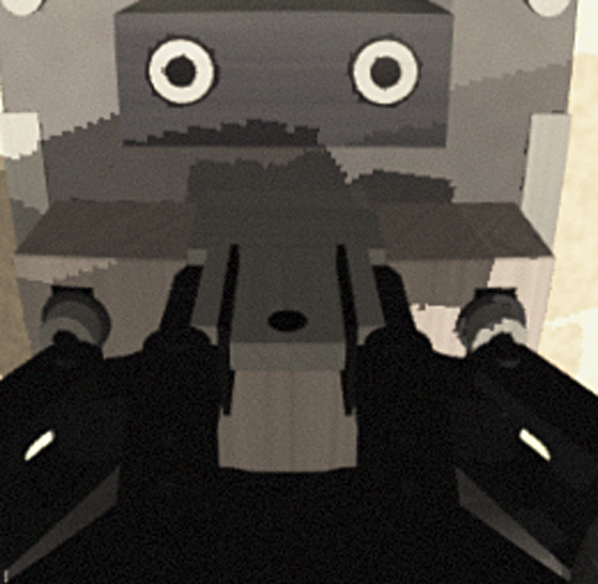

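Contact felt: +5.8 N in y. Lowering onto the plate while keeping that light push.

>>> jog_arm --rows '[{"xyz": [-0.1,0,0.2],"delta_rot": [0,0,0],"fingers": 1},{"xyz": [-0.1,0,0.35],"delta_rot": [0,0,0],"fingers": 1},{"xyz": [-0.1,0,0.5],"delta_rot": [0,0,0],"fingers": 1},{"xyz": [-0.1,0,0.55],"delta_rot": [0,0,0],"fingers": 1},{"xyz": [-0.1,0,0.6],"delta_rot": [0,0,0],"fingers": 1}]'

```text
clock: 10.13
tcp_pos: [0.5252, -0.0636, 0.0617]
orientation: [-2.047, -2.377, 0.001]
contact_force: [-9.6, 5.4, 24.6]
grip_width: 0.0232
```

>>> jog_arm --rows '[{"xyz": [0,0,0],"delta_rot": [0,0,0],"fingers": 1},{"xyz": [0,0,0],"delta_rot": [0,0,0],"fingers": 0.6},{"xyz": [0,0,0],"delta_rot": [0,0,0],"fingers": 0.4},{"xyz": [0,0,0],"delta_rot": [0,0,0],"fingers": 0.4},{"xyz": [0,0,0],"delta_rot": [0,0,0],"fingers": 0.4}]'

```text
clock: 10.55
tcp_pos: [0.5252, -0.0642, 0.0615]
orientation: [-2.048, -2.377, 0.001]
contact_force: [-1.1, -0.0, -0.5]
grip_width: 0.0515
```

>>> jog_arm --rows '[{"xyz": [0,0,-1],"delta_rot": [0,0,0],"fingers": 0.4},{"xyz": [0,0,-3],"delta_rot": [0,0,0],"fingers": 0.4},{"xyz": [0,0,-6],"delta_rot": [0,0,0],"fingers": 0.4},{"xyz": [1,0,-9],"delta_rot": [0,0,0],"fingers": 0},{"xyz": [3,0,-10],"delta_rot": [0,0,0],"fingers": 0}]'

```text
clock: 10.97
tcp_pos: [0.5236, -0.0369, 0.1659]
orientation: [2.055, 2.374, 0.003]
contact_force: [0.7, 0.4, -0.1]
grip_width: 0.0734
```

Run:
```python
from h import *
import pickle
c=imaging.camera_info("wrist");im=imaging.grab_frame('wrist');cv2.imwrite("pics/w8.png",cv2.resize(im[130:384,130:390],None,fx=2.3,fy=2.3,interpolation=cv2.INTER_CUBIC))
pickle.dump((c,im),open("w8.pkl","wb"))
plan([0.5458,0.2213+0.0075,0.16],86.8)
```

```text
xyz cm [25.29  6.11  0.76] rot deg [ 0.23 -0.17 11.82] | at [ 0.5233 -0.0304  0.1667] yaw 98.62 t 11.02 w 0.08 F [-0.4  3.9  0.6]
```

View pics/w8.png

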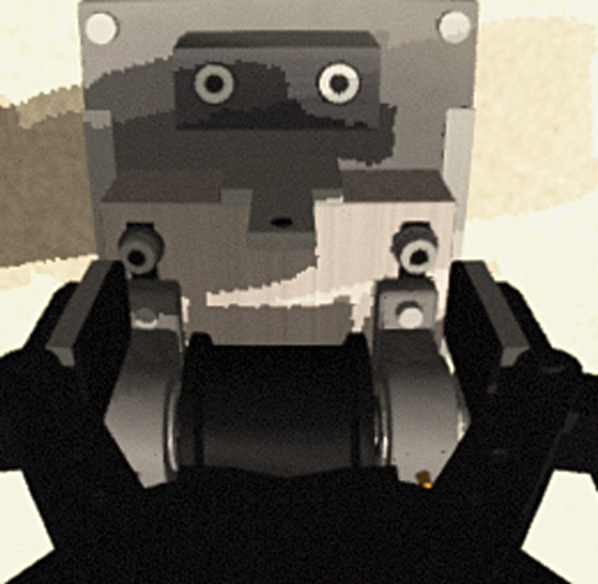

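Packer1 stands upright against the carriage face, with shoulders at crop (220–342, 190–205) and a wide gap left to the stop at row 130. Next is packer2, gripped 8 mm off-centre towards +y so the pads clear the first packer's tab.

>>> jog_arm --rows '[{"xyz": [4.0,1.0,0.1],"delta_rot": [0,0,2.4],"fingers": 0},{"xyz": [8.0,2.0,0.2],"delta_rot": [0,0,4.8],"fingers": 0},{"xyz": [12.0,2.9,0.3],"delta_rot": [0,0,7.2],"fingers": 0},{"xyz": [16.0,3.9,0.4],"delta_rot": [0,0,9.6],"fingers": 0},{"xyz": [20.0,4.8,0.5],"delta_rot": [0.2,-0.1,11.8],"fingers": 0}]'

```text
clock: 11.43
tcp_pos: [0.5406, 0.1738, 0.1628]
orientation: [-2.285, -2.156, -0.002]
contact_force: [0.9, -0.3, -0.7]
grip_width: 0.0854
```

```bash
python3 -c "
from h import *
plan([0.5462,0.2293,0.11],86.8)"
```

```text
xyz cm [5.57 0.24 5.28] rot deg [ 0.04 -0.05 -0.13] | at [0.5406 0.1738 0.1628] yaw 86.67 t 11.43 w 0.0854 F [ 0.9 -0.3 -0.7]
```

>>> jog_arm --rows '[{"xyz": [3.0,0.1,1.0],"delta_rot": [0,0,0],"fingers": 0},{"xyz": [5.5,0.2,2.5],"delta_rot": [0,0,0],"fingers": 0},{"xyz": [5.57,0.24,4.0],"delta_rot": [0,0,0],"fingers": 0},{"xyz": [5.57,0.24,4.5],"delta_rot": [0,0,0],"fingers": 0},{"xyz": [5.57,0.24,4.5],"delta_rot": [0,0,0],"fingers": 0}]'

```text
clock: 11.85
tcp_pos: [0.5453, 0.2281, 0.1164]
orientation: [-2.284, -2.156, 0.004]
contact_force: [-0.2, -0.8, 0.7]
grip_width: 0.0856
```

Run:
```python
from h import *
import pickle
c=imaging.camera_info("wrist");im=imaging.grab_frame('wrist');cv2.imwrite("pics/w9.png",cv2.resize(im[130:384,130:390],None,fx=2.3,fy=2.3,interpolation=cv2.INTER_CUBIC))
pickle.dump((c,im),open("w9.pkl","wb"))
print((proj(c,[[.5458,.2213,.09],[.5443,.1945,.09]],True)-130)*2.3)
plan([0.5462,0.2293,0.0575],86.8)
```

```text
[[291.94173617 252.70170904]
 [291.90137594 332.23826854]]
xyz cm [0.15 0.01 5.99] rot deg [-0.04  0.04 -0.19] | at [0.5461 0.2278 0.1174] yaw 86.61 t 11.9 w 0.0858 F [-0.1  0.1  0.6]
```

View pics/w9.png

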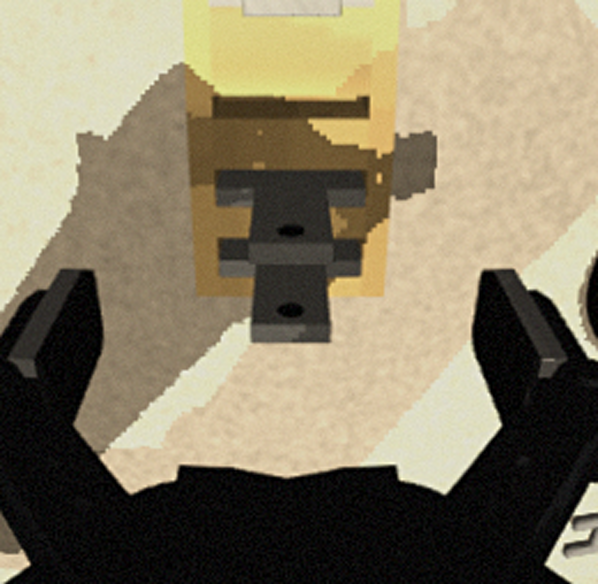

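Packer2's tab top is at (290,253) as predicted. Descending.

>>> jog_arm --rows '[{"xyz": [0.15,0,2.5],"delta_rot": [0,0,0],"fingers": 0},{"xyz": [0.15,0,5.0],"delta_rot": [0,0,0],"fingers": 0.2},{"xyz": [0.15,0,6.0],"delta_rot": [0,0,0],"fingers": 0.4},{"xyz": [0.15,0,6.0],"delta_rot": [0,0,0],"fingers": 0.5},{"xyz": [0.15,0,6.0],"delta_rot": [0,0,0],"fingers": 0.6}]' --grip_force 70

```text
clock: 12.32
tcp_pos: [0.5465, 0.2286, 0.0581]
orientation: [2.287, 2.153, -0.002]
contact_force: [0.8, 0.6, 0.8]
grip_width: 0.0386
```

>>> jog_arm --rows '[{"xyz": [0,0,0],"delta_rot": [0,0,0],"fingers": 0.8},{"xyz": [0,0,0],"delta_rot": [0,0,0],"fingers": 1},{"xyz": [0,0,0],"delta_rot": [0,0,0],"fingers": 1},{"xyz": [0,0,0],"delta_rot": [0,0,0],"fingers": 1},{"xyz": [0,0,0],"delta_rot": [0,0,0],"fingers": 1}]'

```text
clock: 12.73
tcp_pos: [0.5476, 0.229, 0.0597]
orientation: [2.286, 2.152, 0.002]
contact_force: [-1.0, -1.6, 6.9]
grip_width: 0.0226
```

>>> jog_arm --rows '[{"xyz": [0,0,-0.8],"delta_rot": [0,0,0],"fingers": 1},{"xyz": [0,0,-2.0],"delta_rot": [0,0,0],"fingers": 1},{"xyz": [0,0,-4.0],"delta_rot": [0,0,0],"fingers": 1},{"xyz": [0,0,-7.0],"delta_rot": [0,0,0],"fingers": 1},{"xyz": [0,0,-10.0],"delta_rot": [0,0,0],"fingers": 1}]'

```text
clock: 13.15
tcp_pos: [0.5466, 0.2289, 0.1612]
orientation: [2.286, 2.153, -0.0]
contact_force: [0.1, 0.5, -1.2]
grip_width: 0.0224
```

Run:
```python
from h import *
import pickle
c=imaging.camera_info("wrist");im=imaging.grab_frame('wrist');cv2.imwrite("pics/w10.png",cv2.resize(im[130:384,130:390],None,fx=2.3,fy=2.3,interpolation=cv2.INTER_CUBIC))
plan([0.5247-.003,-0.0636+.0195,0.145],98.5)
```

```text
xyz cm [-27.65  -1.18   2.17] rot deg [  0.56  -0.17 -11.94] | at [0.5499 0.2312 0.1679] yaw 86.57 t 13.2 w 0.0224 F [1.7 0.8 2.3]
```

View pics/w10.png

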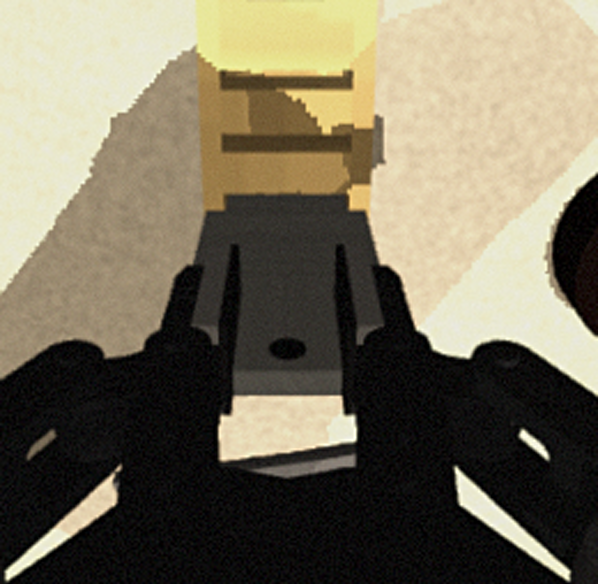

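>>> jog_arm --rows '[{"xyz": [-3.5,-0.1,0],"delta_rot": [0.1,0,-2],"fingers": 1},{"xyz": [-7.5,-0.3,0],"delta_rot": [0.2,0,-4],"fingers": 1},{"xyz": [-11.5,-0.4,0],"delta_rot": [0.3,0,-6],"fingers": 1},{"xyz": [-15.5,-0.6,0],"delta_rot": [0.4,-0.1,-8],"fingers": 1},{"xyz": [-19.0,-0.7,0.3],"delta_rot": [0.5,-0.1,-10],"fingers": 1}]'

```text
clock: 13.62
tcp_pos: [0.5312, 0.0394, 0.1654]
orientation: [2.088, 2.345, 0.003]
contact_force: [1.2, -0.8, -2.0]
grip_width: 0.0224
```

```bash
python3 -c "
from h import *
plan([0.5220,-0.0456,0.155],98.5)"
```

```text
xyz cm [-8.34 -1.9   1.03] rot deg [ 0.13 -0.01 -1.87] | at [0.5312 0.0394 0.1654] yaw 96.63 t 13.62 w 0.0224 F [ 1.2 -0.8 -2. ]
```

>>> jog_arm --rows '[{"xyz": [-3.5,-0.8,0.3],"delta_rot": [0.1,0,-1],"fingers": 1},{"xyz": [-6.5,-1.5,0.6],"delta_rot": [0.1,0,-1.9],"fingers": 1},{"xyz": [-8.3,-1.9,1.0],"delta_rot": [0.1,0,-1.9],"fingers": 1},{"xyz": [-8.3,-1.9,1.0],"delta_rot": [0.1,0,-1.9],"fingers": 1},{"xyz": [-8.3,-1.9,1.0],"delta_rot": [0.1,0,-1.9],"fingers": 1}]'

```text
clock: 14.03
tcp_pos: [0.5217, -0.0464, 0.1558]
orientation: [2.053, 2.377, 0.001]
contact_force: [0.7, 2.2, -1.6]
grip_width: 0.0225
```

Run:
```python
from h import *
import pickle
c=imaging.camera_info("wrist");im=imaging.grab_frame('wrist');cv2.imwrite("pics/w11.png",cv2.resize(im[130:384,130:390],None,fx=2.3,fy=2.3,interpolation=cv2.INTER_CUBIC))
pickle.dump((c,im),open("w11.pkl","wb"))
plan([0.5220,-0.0456,0.11],98.5)
```

```text
xyz cm [-0.08 -0.03  4.59] rot deg [ 0.08 -0.03  0.01] | at [ 0.5221 -0.0448  0.1559] yaw 98.51 t 14.08 w 0.0225 F [ 0.3  0.4 -2.4]
```

View pics/w11.png

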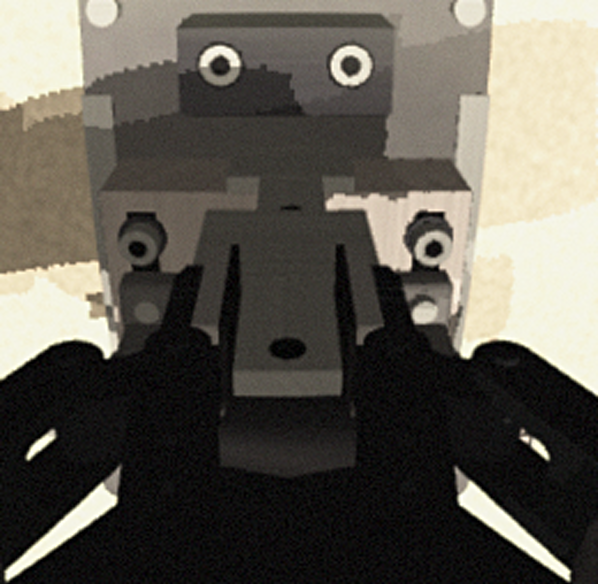

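Run:
```python
from h import *
import pickle
c,im=pickle.load(open("w11.pkl","rb"))
a=np.radians(8.57);e=np.array([-np.sin(a),np.cos(a)]);ex=np.array([e[1],-e[0]])
o=np.array([.5243,-.0679])
for n,px,py,z in [("pk2 L",207,210,.1042),("pk2 R",369,210,.1042),("stop L",180,114,.052),("stop R",394,114,.052),("pk1 sh L",226,178,.054),("pk1 tab L",259,178,.054),("pk1 sh L front/back",228,192,.054),("carr L",100,190,.052),("carr R",473,192,.052)]:
    p=onz(c,(px/2.3+130-.3,py/2.3+130-.3),z,True)[:2]-o
    print(n,"x",round(p@ex*1e3,1),"y",round(p@e*1e3,1))
```

```text
pk2 L x -24.8 y 17.0
pk2 R x 25.7 y 16.7
stop L x -40.2 y 33.2
stop R x 40.6 y 32.8
pk1 sh L x -23.4 y 8.1
pk1 tab L x -10.7 y 8.0
pk1 sh L front/back x -22.8 y 2.2
carr L x -74.7 y 2.0
carr R x 74.4 y 0.5
```

>>> jog_arm --rows '[{"xyz": [0.1,0.05,0.5],"delta_rot": [0,0,0],"fingers": 1},{"xyz": [0.1,0.05,1.5],"delta_rot": [0,0,0],"fingers": 1},{"xyz": [0.1,0.05,2.5],"delta_rot": [0,0,0],"fingers": 1},{"xyz": [0.1,0.05,3.5],"delta_rot": [0,0,0],"fingers": 1},{"xyz": [0.1,0.05,4.0],"delta_rot": [0,0,0],"fingers": 1}]'

```text
clock: 14.5
tcp_pos: [0.5214, -0.0432, 0.1139]
orientation: [-2.048, -2.38, 0.0]
contact_force: [-0.4, 0.2, -2.1]
grip_width: 0.0226
```

Run:
```python
from h import *
import pickle
c=imaging.camera_info("wrist");im=imaging.grab_frame('wrist');cv2.imwrite("pics/w12.png",cv2.resize(im[130:384,130:390],None,fx=2.3,fy=2.3,interpolation=cv2.INTER_CUBIC))
plan([0.5220,-0.0438,0.068],98.5)
```

```text
xyz cm [-0.07  0.1   4.55] rot deg [-0.12 -0.08  0.06] | at [ 0.521  -0.0433  0.1135] yaw 98.56 t 14.55 w 0.0228 F [-0.2 -0.3 -2.8]
```

View pics/w12.png

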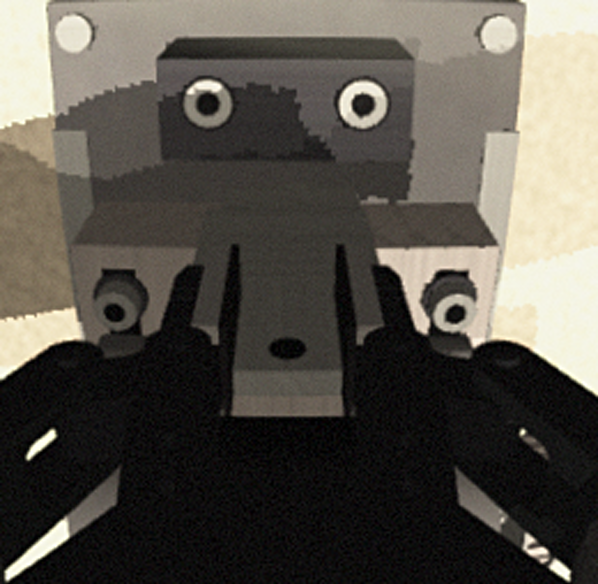

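Packer2 hangs between the first packer and the stop with no contact force. Continuing down.

>>> jog_arm --rows '[{"xyz": [-0.05,0.1,0.8],"delta_rot": [0,0,0],"fingers": 1},{"xyz": [-0.05,0.1,1.8],"delta_rot": [0,0,0],"fingers": 1},{"xyz": [-0.05,0.1,2.8],"delta_rot": [0,0,0],"fingers": 1},{"xyz": [-0.05,0.1,3.6],"delta_rot": [0,0,0],"fingers": 1},{"xyz": [-0.05,0.1,3.9],"delta_rot": [0,0,0],"fingers": 1}]'

```text
clock: 14.97
tcp_pos: [0.5211, -0.0437, 0.0728]
orientation: [-2.047, -2.378, 0.003]
contact_force: [-0.3, -0.5, -2.3]
grip_width: 0.0225
```

>>> jog_arm --rows '[{"xyz": [0,0,0.3],"delta_rot": [0,0,0],"fingers": 1},{"xyz": [0,0,0.5],"delta_rot": [0,0,0],"fingers": 1},{"xyz": [-0.1,0,0.5],"delta_rot": [0,0,0],"fingers": 1},{"xyz": [-0.2,0,0.5],"delta_rot": [0,0,0],"fingers": 1},{"xyz": [-0.25,0,0.5],"delta_rot": [0,0,0],"fingers": 1}]'

```text
clock: 15.38
tcp_pos: [0.5218, -0.0464, 0.0682]
orientation: [-2.047, -2.378, 0.003]
contact_force: [-0.0, 0.1, -1.7]
grip_width: 0.0227
```

>>> jog_arm --rows '[{"xyz": [-0.05,0,0],"delta_rot": [0,0,0],"fingers": 1},{"xyz": [-0.1,0,0],"delta_rot": [0,0,0],"fingers": 1},{"xyz": [-0.15,0,0],"delta_rot": [0,0,0],"fingers": 1},{"xyz": [-0.15,0,0],"delta_rot": [0,0,0],"fingers": 1},{"xyz": [-0.15,0,0],"delta_rot": [0,0,0],"fingers": 1}]'

```text
clock: 15.8
tcp_pos: [0.5221, -0.0479, 0.0682]
orientation: [-2.047, -2.378, 0.002]
contact_force: [0.1, 0.1, -0.7]
grip_width: 0.0226
```

>>> jog_arm --rows '[{"xyz": [-0.05,0,0],"delta_rot": [0,0,0],"fingers": 1},{"xyz": [-0.1,0,0],"delta_rot": [0,0,0],"fingers": 1},{"xyz": [-0.1,0,0],"delta_rot": [0,0,0],"fingers": 1},{"xyz": [-0.15,0,0],"delta_rot": [0,0,0],"fingers": 1},{"xyz": [-0.15,0,0],"delta_rot": [0,0,0],"fingers": 1}]'

```text
clock: 16.22
tcp_pos: [0.5222, -0.0484, 0.0682]
orientation: [-2.046, -2.378, 0.001]
contact_force: [-1.1, 4.7, -0.6]
grip_width: 0.0224
```

Contact came where predicted. Lowering to the plate.

>>> jog_arm --rows '[{"xyz": [-0.1,0,0.2],"delta_rot": [0,0,0],"fingers": 1},{"xyz": [-0.1,0,0.35],"delta_rot": [0,0,0],"fingers": 1},{"xyz": [-0.1,0,0.45],"delta_rot": [0,0,0],"fingers": 1},{"xyz": [-0.1,0,0.5],"delta_rot": [0,0,0],"fingers": 1},{"xyz": [-0.1,0,0.55],"delta_rot": [0,0,0],"fingers": 1}]'

```text
clock: 16.63
tcp_pos: [0.5225, -0.0484, 0.0637]
orientation: [-2.046, -2.379, 0.001]
contact_force: [-6.9, 5.1, 18.0]
grip_width: 0.0225
```

>>> jog_arm --rows '[{"xyz": [0,0,0],"delta_rot": [0,0,0],"fingers": 1},{"xyz": [0,0,0],"delta_rot": [0,0,0],"fingers": 0.6},{"xyz": [0,0,0],"delta_rot": [0,0,0],"fingers": 0.4},{"xyz": [0,0,0],"delta_rot": [0,0,0],"fingers": 0.4},{"xyz": [0,0,0],"delta_rot": [0,0,0],"fingers": 0.4}]'

```text
clock: 17.05
tcp_pos: [0.5226, -0.0491, 0.0636]
orientation: [-2.047, -2.378, 0.001]
contact_force: [0.3, 0.0, 0.3]
grip_width: 0.0513
```

>>> jog_arm --rows '[{"xyz": [0,0,-1],"delta_rot": [0,0,0],"fingers": 0.4},{"xyz": [0,0,-3],"delta_rot": [0,0,0],"fingers": 0.4},{"xyz": [0,0,-6],"delta_rot": [0,0,0],"fingers": 0.4},{"xyz": [1,0,-9],"delta_rot": [0,0,0],"fingers": 0},{"xyz": [2,0,-10],"delta_rot": [0,0,0],"fingers": 0}]'

```text
clock: 17.47
tcp_pos: [0.5223, -0.0295, 0.1682]
orientation: [2.05, 2.379, 0.004]
contact_force: [0.4, 1.0, 0.1]
grip_width: 0.0736
```

Run:
```python
from h import *
import pickle
c=imaging.camera_info("wrist");im=imaging.grab_frame('wrist');cv2.imwrite("pics/w13.png",cv2.resize(im[130:384,130:390],None,fx=2.3,fy=2.3,interpolation=cv2.INTER_CUBIC))
pickle.dump((c,im),open("w13.pkl","wb"))
plan([0.5496,0.2920+.006,0.17],86.8)
```

```text
xyz cm [31.68  7.59 -0.05] rot deg [ 0.23 -0.13 11.87] | at [ 0.5223 -0.0266  0.1686] yaw 98.67 t 17.52 w 0.0802 F [0.4 2.7 1.3]
```

View pics/w13.png

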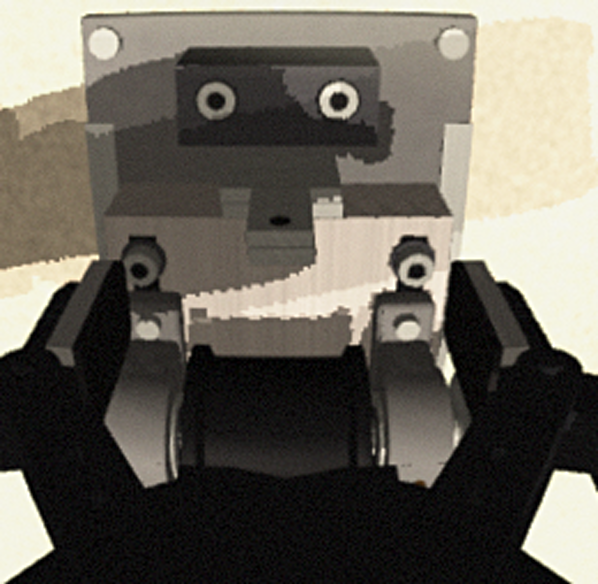

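Run:
```python
from h import *
import pickle
c,im=pickle.load(open("w13.pkl","rb"))
a=np.radians(8.57);e=np.array([-np.sin(a),np.cos(a)]);ex=np.array([e[1],-e[0]])
o=np.array([.5243,-.0679])
for n,px,py,z in [("stop L",180,144,.052),("stop R",379,146,.052),("pk2 sh L",222,189,.054),("pk2 sh R",341,189,.054),("pk tab back L",247,262,.094),("pk tab mid",247,248,.094),("carr L",104,216,.052),("carr R",453,217,.052)]:
    p=onz(c,(px/2.3+130-.3,py/2.3+130-.3),z,True)[:2]-o
    print(n,"x",round(p@ex*1e3,1),"y",round(p@e*1e3,1))
```

```text
stop L x -39.6 y 33.8
stop R x 40.4 y 32.7
pk2 sh L x -23.1 y 15.2
pk2 sh R x 25.3 y 15.0
pk tab back L x -11.1 y 3.1
pk tab mid x -10.9 y 8.8
carr L x -74.6 y 1.6
carr R x 73.7 y 0.8
```

>>> jog_arm --rows '[{"xyz": [4.0,1.0,0],"delta_rot": [0,0,2],"fingers": 0},{"xyz": [8.0,2.0,0],"delta_rot": [0,0,4],"fingers": 0},{"xyz": [12.0,2.9,0],"delta_rot": [0,0,6],"fingers": 0},{"xyz": [16.0,3.9,0],"delta_rot": [0,0,8],"fingers": 0},{"xyz": [20.0,4.8,0],"delta_rot": [0.2,-0.1,10],"fingers": 0}]'

```text
clock: 17.93
tcp_pos: [0.5392, 0.1788, 0.1687]
orientation: [2.249, 2.193, -0.0]
contact_force: [0.6, -0.2, -0.7]
grip_width: 0.0854
```

```bash
python3 -c "
from h import *
plan([0.5499,0.2976,0.125],86.8)"
```

```text
xyz cm [11.9   0.77  4.37] rot deg [0.   0.02 1.75] | at [0.5392 0.1788 0.1687] yaw 88.55 t 17.93 w 0.0854 F [ 0.6 -0.2 -0.7]
```

>>> jog_arm --rows '[{"xyz": [4.0,0.3,0.5],"delta_rot": [0,0,1.7],"fingers": 0},{"xyz": [8.0,0.5,1.0],"delta_rot": [0,0,1.7],"fingers": 0},{"xyz": [11.0,0.7,2.5],"delta_rot": [0,0,1.7],"fingers": 0},{"xyz": [11.9,0.77,4.0],"delta_rot": [0,0,1.7],"fingers": 0},{"xyz": [11.9,0.77,4.4],"delta_rot": [0,0,1.7],"fingers": 0}]'

```text
clock: 18.35
tcp_pos: [0.5474, 0.3004, 0.1218]
orientation: [-2.274, -2.164, 0.005]
contact_force: [-0.8, -1.7, 0.1]
grip_width: 0.0854
```

Run:
```python
from h import *
import pickle
c=imaging.camera_info("wrist");im=imaging.grab_frame('wrist');cv2.imwrite("pics/w14.png",cv2.resize(im[130:384,130:390],None,fx=2.3,fy=2.3,interpolation=cv2.INTER_CUBIC))
print((proj(c,[[.5496,.2921,.094]],True)-130)*2.3)
plan([0.5499,0.2976,0.062],86.8)
```

```text
[[297.91387677 254.66362839]]
xyz cm [0.06 0.21 5.96] rot deg [-0.24  0.17  0.19] | at [0.548  0.2973 0.1216] yaw 86.99 t 18.4 w 0.0857 F [ 0.7 -0.2 -1.1]
```

View pics/w14.png

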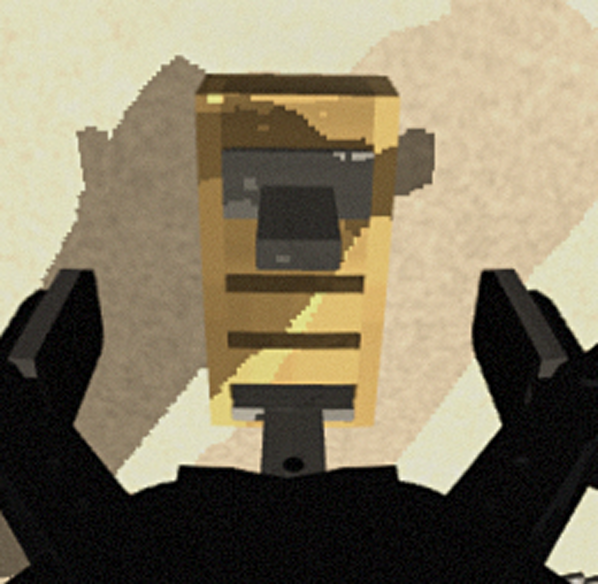

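The wedge tab top is at (298,254), exactly as predicted. Descending to grip it.

>>> jog_arm --rows '[{"xyz": [0.06,0.2,2.5],"delta_rot": [-0.2,0.1,0.2],"fingers": 0},{"xyz": [0.06,0.2,5.0],"delta_rot": [-0.2,0.1,0.2],"fingers": 0.2},{"xyz": [0.06,0.2,6.0],"delta_rot": [-0.2,0.1,0.2],"fingers": 0.4},{"xyz": [0.06,0.2,6.0],"delta_rot": [-0.2,0.1,0.2],"fingers": 0.5},{"xyz": [0.06,0.2,6.0],"delta_rot": [-0.2,0.1,0.2],"fingers": 0.6}]' --grip_force 90

```text
clock: 18.82
tcp_pos: [0.5502, 0.2963, 0.062]
orientation: [2.284, 2.156, -0.003]
contact_force: [0.6, -0.8, 0.1]
grip_width: 0.0388
```

>>> jog_arm --rows '[{"xyz": [0,0,0],"delta_rot": [0,0,0],"fingers": 0.8},{"xyz": [0,0,0],"delta_rot": [0,0,0],"fingers": 1},{"xyz": [0,0,0],"delta_rot": [0,0,0],"fingers": 1},{"xyz": [0,0,0],"delta_rot": [0,0,0],"fingers": 1},{"xyz": [0,0,0],"delta_rot": [0,0,0],"fingers": 1}]'

```text
clock: 19.23
tcp_pos: [0.5512, 0.2965, 0.0638]
orientation: [2.283, 2.155, -0.0]
contact_force: [-1.5, -1.3, 7.0]
grip_width: 0.0224
```

>>> jog_arm --rows '[{"xyz": [0,0,-0.8],"delta_rot": [0,0,0],"fingers": 1},{"xyz": [0,0,-2.0],"delta_rot": [0,0,0],"fingers": 1},{"xyz": [0,0,-4.0],"delta_rot": [0,0,0],"fingers": 1},{"xyz": [0,0,-7.5],"delta_rot": [0,0,0],"fingers": 1},{"xyz": [0,0,-11.0],"delta_rot": [0,0,0],"fingers": 1}]'

```text
clock: 19.65
tcp_pos: [0.55, 0.2961, 0.1747]
orientation: [2.283, 2.156, -0.004]
contact_force: [0.8, 0.2, -3.2]
grip_width: 0.0226
```

Run:
```python
from h import *
import pickle
c=imaging.camera_info("wrist");im=imaging.grab_frame('wrist');cv2.imwrite("pics/w15.png",cv2.resize(im[130:384,130:390],None,fx=2.3,fy=2.3,interpolation=cv2.INTER_CUBIC))
plan([0.520,-0.025,0.17],98.5)
```

```text
xyz cm [-32.57  -1.49   1.19] rot deg [  0.57  -0.18 -11.8 ] | at [0.5535 0.2993 0.1834] yaw 86.71 t 19.7 w 0.0225 F [1.3 1.5 2.6]
```

View pics/w15.png

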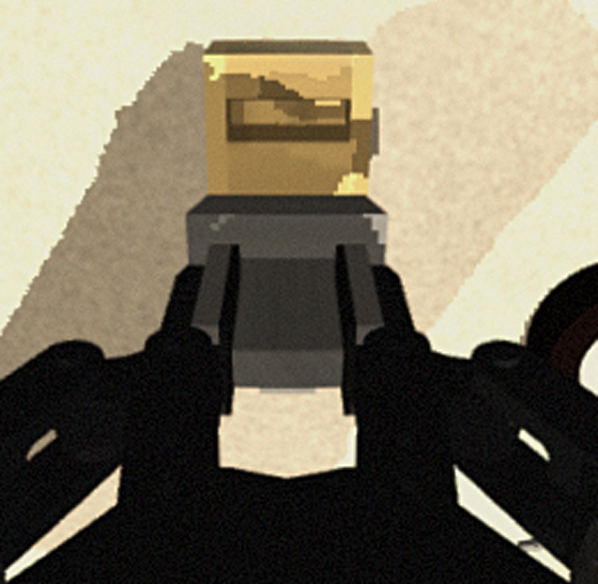

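```bash
python3 -c "
from h import *
plan([0.5213,-0.0382,0.17],98.5)"
```

```text
xyz cm [-33.88  -1.29   1.18] rot deg [  0.57  -0.18 -11.8 ] | at [0.5535 0.2993 0.1834] yaw 86.71 t 19.7 w 0.0225 F [1.3 1.5 2.6]
```

>>> jog_arm --rows '[{"xyz": [-3.5,-0.1,0],"delta_rot": [0.1,0,-1.5],"fingers": 1},{"xyz": [-7.5,-0.3,0],"delta_rot": [0.2,0,-3],"fingers": 1},{"xyz": [-11.5,-0.4,0],"delta_rot": [0.3,0,-4.5],"fingers": 1},{"xyz": [-15.5,-0.6,0],"delta_rot": [0.4,-0.1,-6.5],"fingers": 1},{"xyz": [-19.5,-0.7,0.3],"delta_rot": [0.5,-0.1,-8.5],"fingers": 1}]'

```text
clock: 20.12
tcp_pos: [0.535, 0.1036, 0.1807]
orientation: [2.115, 2.322, 0.005]
contact_force: [0.4, -0.5, -3.6]
grip_width: 0.0223
```

```bash
python3 -c "
from h import *
plan([0.5213,-0.0382,0.17],98.5)"
```

```text
xyz cm [-14.    -2.69   1.04] rot deg [ 0.16 -0.07 -3.15] | at [0.535  0.1036 0.1807] yaw 95.35 t 20.12 w 0.0223 F [ 0.4 -0.5 -3.6]
```

>>> jog_arm --rows '[{"xyz": [-4.0,-0.8,0.3],"delta_rot": [0.1,0,-1.5],"fingers": 1},{"xyz": [-8.0,-1.5,0.6],"delta_rot": [0.1,0,-3.1],"fingers": 1},{"xyz": [-12.0,-2.3,1.0],"delta_rot": [0.1,0,-3.1],"fingers": 1},{"xyz": [-14.0,-2.7,1.0],"delta_rot": [0.1,0,-3.1],"fingers": 1},{"xyz": [-14.0,-2.7,1.0],"delta_rot": [0.1,0,-3.1],"fingers": 1}]'

```text
clock: 20.53
tcp_pos: [0.5199, -0.0453, 0.1703]
orientation: [2.062, 2.369, -0.003]
contact_force: [0.5, 0.7, -3.1]
grip_width: 0.0224
```

Run:
```python
from h import *
import pickle
c=imaging.camera_info("wrist");im=imaging.grab_frame('wrist');cv2.imwrite("pics/w16.png",cv2.resize(im[130:384,130:390],None,fx=2.3,fy=2.3,interpolation=cv2.INTER_CUBIC))
pickle.dump((c,im),open("w16.pkl","wb"))
plan([0.5213,-0.0382,0.12],98.5)
```

```text
xyz cm [0.33 0.11 5.07] rot deg [ 0.04  0.01 -0.38] | at [ 0.5207 -0.0417  0.1707] yaw 98.12 t 20.58 w 0.0223 F [ 0.7  0.7 -3.7]
```

View pics/w16.png

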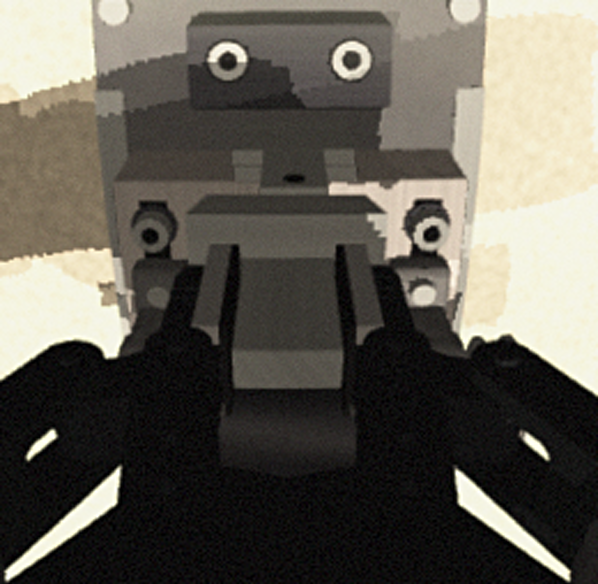

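Run:
```python
from h import *
import pickle
c,im=pickle.load(open("w16.pkl","rb"))
a=np.radians(8.57);e=np.array([-np.sin(a),np.cos(a)]);ex=np.array([e[1],-e[0]])
o=np.array([.5243,-.0679])
for n,px,py,z in [("wedge bot L",207,196,.1149),("wedge bot R",366,196,.1149),("sh L",188,213,.1609),("sh R",386,213,.1609),("tab top -y L",232,388,.2009),("tab top +y",234,350,.2009),("stop L",188,107,.052),("stop R",393,107,.052),("pk2 sh L",233,151,.054),("pk2 sh R",354,151,.054)]:
    p=onz(c,(px/2.3+130-.3,py/2.3+130-.3),z,True)[:2]-o
    print(n,"x",round(p@ex*1e3,1),"y",round(p@e*1e3,1))
c_,Rc,ob=pose(); print("tcp e",(c_[:2]-o)@e*1e3,(c_[:2]-o)@ex*1e3)
```

```text
wedge bot L x -26.8 y 21.5
wedge bot R x 23.4 y 21.0
sh L x -25.5 y 36.5
sh R x 23.0 y 35.9
tab top -y L x -12.8 y 14.4
tab top +y x -11.9 y 24.3
stop L x -41.0 y 33.4
stop R x 40.7 y 32.4
pk2 sh L x -23.4 y 15.3
pk2 sh R x 25.2 y 14.8
tcp e 26.486267223079643 0.3322964899440949
```

>>> jog_arm --rows '[{"xyz": [0.45,0.22,0],"delta_rot": [0,0,-0.3],"fingers": 1},{"xyz": [0.45,0.22,1.0],"delta_rot": [0,0,-0.3],"fingers": 1},{"xyz": [0.45,0.22,2.5],"delta_rot": [0,0,-0.3],"fingers": 1},{"xyz": [0.45,0.22,4.0],"delta_rot": [0,0,-0.3],"fingers": 1},{"xyz": [0.45,0.22,4.5],"delta_rot": [0,0,-0.3],"fingers": 1}]'

```text
clock: 21.0
tcp_pos: [0.521, -0.035, 0.1236]
orientation: [-2.047, -2.38, 0.001]
contact_force: [0.6, -0.4, -3.2]
grip_width: 0.0223
```

Run:
```python
from h import *
import pickle
c=imaging.camera_info("wrist");im=imaging.grab_frame('wrist');cv2.imwrite("pics/w17.png",cv2.resize(im[130:384,130:390],None,fx=2.3,fy=2.3,interpolation=cv2.INTER_CUBIC))
pickle.dump((c,im),open("w17.pkl","wb"))
plan([0.5213,-0.0382,0.0948],98.5)
o=np.array([.5243,-.0679]);a=np.radians(8.57);e=np.array([-np.sin(a),np.cos(a)])
print((pose()[0][:2]-o)@e)
```

```text
xyz cm [-0.32  0.01  2.87] rot deg [-0.16 -0.08  0.09] | at [ 0.5208 -0.0351  0.1235] yaw 98.59 t 21.05 w 0.0227 F [ 0.  -0.6 -4.7]
0.032923606066959474
```

View pics/w17.png

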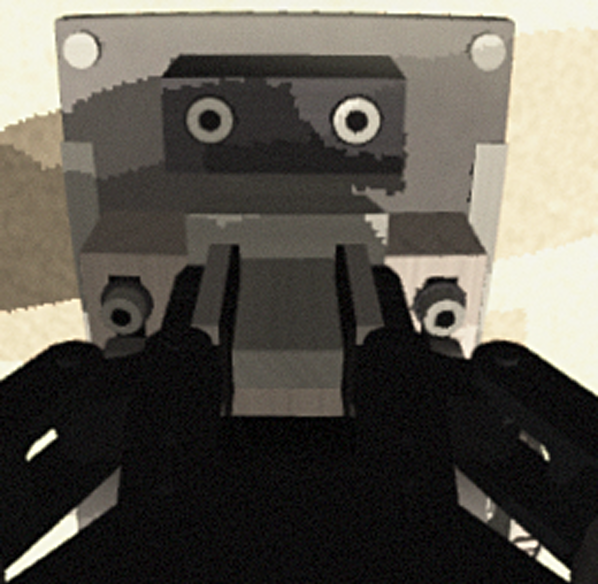

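>>> jog_arm --rows '[{"xyz": [-0.15,0,0.2],"delta_rot": [0,0,0],"fingers": 1},{"xyz": [-0.25,0,0.8],"delta_rot": [0,0,0],"fingers": 1},{"xyz": [-0.25,0,1.4],"delta_rot": [0,0,0],"fingers": 1},{"xyz": [-0.25,0,1.9],"delta_rot": [0,0,0],"fingers": 1},{"xyz": [-0.25,0,2.1],"delta_rot": [0,0,0],"fingers": 1}]'

```text
clock: 21.47
tcp_pos: [0.5208, -0.0377, 0.1018]
orientation: [-2.047, -2.379, 0.003]
contact_force: [-0.7, -0.0, -3.9]
grip_width: 0.0223
```

Run:
```python
from h import *
import pickle
c=imaging.camera_info("wrist");im=imaging.grab_frame('wrist');cv2.imwrite("pics/w18.png",cv2.resize(im[130:384,130:390],None,fx=2.3,fy=2.3,interpolation=cv2.INTER_CUBIC))
plan([0.5213,-0.0382,0.0948],98.5)
o=np.array([.5243,-.0679]);a=np.radians(8.57);e=np.array([-np.sin(a),np.cos(a)])
print((pose()[0][:2]-o)@e)
```

```text
xyz cm [-0.06  0.05  0.69] rot deg [-0.22 -0.09  0.09] | at [ 0.5207 -0.0377  0.1017] yaw 98.59 t 21.52 w 0.0225 F [ 0.3  0.7 -2.7]
0.03043854735232435
```

View pics/w18.png

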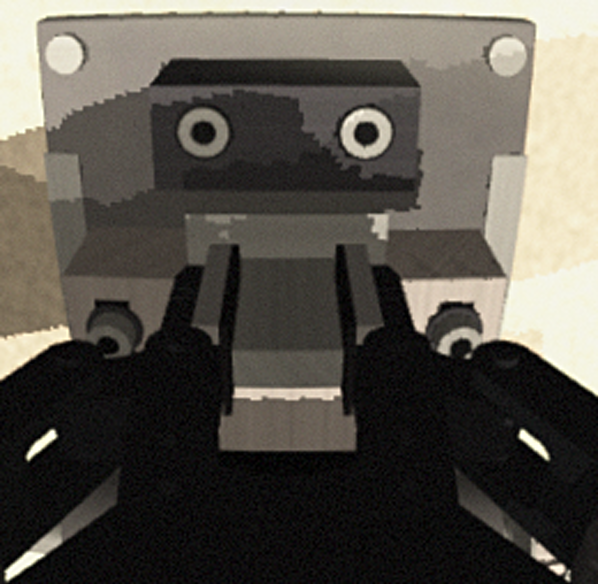

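>>> jog_arm --rows '[{"xyz": [-0.05,0,0.2],"delta_rot": [0,0,0],"fingers": 1},{"xyz": [-0.1,0,0.4],"delta_rot": [0,0,0],"fingers": 1},{"xyz": [-0.1,0,0.6],"delta_rot": [0,0,0],"fingers": 1},{"xyz": [-0.15,0,0.75],"delta_rot": [0,0,0],"fingers": 1},{"xyz": [-0.15,0,0.8],"delta_rot": [0,0,0],"fingers": 1}]'

```text
clock: 21.93
tcp_pos: [0.5208, -0.0393, 0.0935]
orientation: [-2.046, -2.379, 0.003]
contact_force: [-0.2, 0.3, -4.5]
grip_width: 0.0227
```

>>> jog_arm --rows '[{"xyz": [-0.05,0,0.1],"delta_rot": [0,0,0],"fingers": 1},{"xyz": [-0.05,0,0.2],"delta_rot": [0,0,0],"fingers": 1},{"xyz": [-0.1,0,0.3],"delta_rot": [0,0,0],"fingers": 1},{"xyz": [-0.1,0,0.4],"delta_rot": [0,0,0],"fingers": 1},{"xyz": [-0.1,0,0.5],"delta_rot": [0,0,0],"fingers": 1}]'

```text
clock: 22.35
tcp_pos: [0.521, -0.0403, 0.0885]
orientation: [-2.047, -2.379, 0.003]
contact_force: [-1.1, -0.0, -4.0]
grip_width: 0.0223
```

Run:
```python
from h import *
import pickle
c=imaging.camera_info("wrist");im=imaging.grab_frame('wrist');cv2.imwrite("pics/w19.png",cv2.resize(im[130:384,130:390],None,fx=2.3,fy=2.3,interpolation=cv2.INTER_CUBIC))
plan([0.5213,-0.0382,0.0948],98.5)
o=np.array([.5243,-.0679]);a=np.radians(8.57);e=np.array([-np.sin(a),np.cos(a)])
print((pose()[0][:2]-o)@e)
```

```text
xyz cm [ 0.2   0.07 -0.65] rot deg [-0.24 -0.1   0.08] | at [ 0.5209 -0.0403  0.0883] yaw 98.58 t 22.4 w 0.0222 F [ 0.4 -0.5 -3.4]
0.027803155962447312
```

View pics/w19.png

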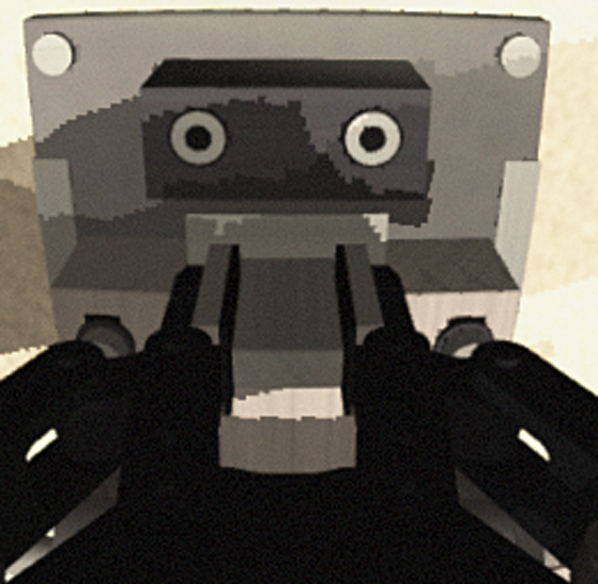

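>>> jog_arm --rows '[{"xyz": [-0.02,0,0.1],"delta_rot": [0,0,0],"fingers": 1},{"xyz": [-0.04,0,0.2],"delta_rot": [0,0,0],"fingers": 1},{"xyz": [-0.05,0,0.3],"delta_rot": [0,0,0],"fingers": 1},{"xyz": [-0.05,0,0.35],"delta_rot": [0,0,0],"fingers": 1},{"xyz": [-0.05,0,0.35],"delta_rot": [0,0,0],"fingers": 1}]'

```text
clock: 22.82
tcp_pos: [0.5211, -0.041, 0.085]
orientation: [-2.047, -2.378, 0.003]
contact_force: [-1.5, -1.3, 1.3]
grip_width: 0.0226
```

>>> jog_arm --rows '[{"xyz": [-0.05,0,0.05],"delta_rot": [0,0,0],"fingers": 1},{"xyz": [-0.08,0,0.1],"delta_rot": [0,0,0],"fingers": 1},{"xyz": [-0.08,0,0.15],"delta_rot": [0,0,0],"fingers": 1},{"xyz": [-0.08,0,0.15],"delta_rot": [0,0,0],"fingers": 1},{"xyz": [-0.08,0,0.15],"delta_rot": [0,0,0],"fingers": 1}]'

```text
clock: 23.23
tcp_pos: [0.5213, -0.0411, 0.0848]
orientation: [-2.047, -2.379, 0.003]
contact_force: [-5.1, 1.2, 12.5]
grip_width: 0.0223
```

Tight is felt at a wedge bottom about 17 mm above the plate. The geometry says roughly 15–17 mm. I'll release and regrip 3 mm further to +y so the pads are surely clear of the packer tabs.

>>> jog_arm --rows '[{"xyz": [0,0,0],"delta_rot": [0,0,0],"fingers": 1},{"xyz": [0,0,0],"delta_rot": [0,0,0],"fingers": 0.6},{"xyz": [0,0,0],"delta_rot": [0,0,0],"fingers": 0.5},{"xyz": [0,0,0],"delta_rot": [0,0,0],"fingers": 0.5},{"xyz": [0,0,0],"delta_rot": [0,0,0],"fingers": 0.5}]'

```text
clock: 23.65
tcp_pos: [0.5216, -0.041, 0.0848]
orientation: [-2.047, -2.379, 0.003]
contact_force: [-0.5, -0.1, 0.5]
grip_width: 0.0428
```

Run:
```python
from h import *
c=imaging.camera_info("wrist");im=imaging.grab_frame('wrist');cv2.imwrite("pics/w20.png",cv2.resize(im[130:384,130:390],None,fx=2.3,fy=2.3,interpolation=cv2.INTER_CUBIC))
plan([0.521,-0.038,0.085],98.5)
```

```text
xyz cm [ 0.3  -0.01 -0.02] rot deg [-0.19 -0.07  0.07] | at [ 0.5215 -0.041   0.0848] yaw 98.57 t 23.7 w 0.0426 F [-0.1  0.7  0.2]
```

View pics/w20.png

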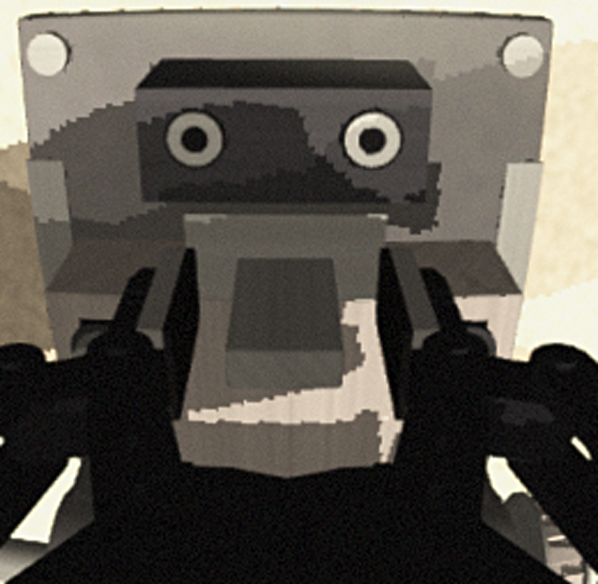

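>>> jog_arm --rows '[{"xyz": [0.2,-0.05,0],"delta_rot": [0,0,0],"fingers": 0.5},{"xyz": [0.38,-0.1,0],"delta_rot": [0,0,0],"fingers": 0.5},{"xyz": [0.38,-0.1,0],"delta_rot": [0,0,0],"fingers": 0.5},{"xyz": [0.38,-0.1,0],"delta_rot": [0,0,0],"fingers": 0.7},{"xyz": [0.38,-0.1,0],"delta_rot": [0,0,0],"fingers": 1}]' --grip_force 90

```text
clock: 24.12
tcp_pos: [0.5202, -0.0373, 0.085]
orientation: [-2.047, -2.379, 0.002]
contact_force: [-1.8, 1.2, 1.5]
grip_width: 0.0223
```

>>> jog_arm --rows '[{"xyz": [0,0,0],"delta_rot": [0,0,0],"fingers": 1},{"xyz": [0,0,0],"delta_rot": [0,0,0],"fingers": 1},{"xyz": [0,0,0],"delta_rot": [0,0,0],"fingers": 1},{"xyz": [0,0,0],"delta_rot": [0,0,0],"fingers": 1},{"xyz": [0,0,0],"delta_rot": [0,0,0],"fingers": 1}]'

```text
clock: 24.53
tcp_pos: [0.5202, -0.0373, 0.085]
orientation: [-2.047, -2.379, 0.002]
contact_force: [-0.7, 1.0, 0.8]
grip_width: 0.0224
```

>>> jog_arm --rows '[{"xyz": [0,0,0.05],"delta_rot": [0,0,0],"fingers": 1},{"xyz": [0,0,0.1],"delta_rot": [0,0,0],"fingers": 1},{"xyz": [0,0,0.1],"delta_rot": [0,0,0],"fingers": 1},{"xyz": [0,0,0.1],"delta_rot": [0,0,0],"fingers": 1},{"xyz": [0,0,0.1],"delta_rot": [0,0,0],"fingers": 1}]'

```text
clock: 24.95
tcp_pos: [0.5203, -0.0373, 0.085]
orientation: [-2.048, -2.379, 0.003]
contact_force: [-4.0, -0.3, 12.1]
grip_width: 0.0218
```

>>> jog_arm --rows '[{"xyz": [0,0,0.1],"delta_rot": [0,0,0],"fingers": 1},{"xyz": [0,0,0.13],"delta_rot": [0,0,0],"fingers": 1},{"xyz": [0,0,0.13],"delta_rot": [0,0,0],"fingers": 1},{"xyz": [0,0,0.13],"delta_rot": [0,0,0],"fingers": 1},{"xyz": [0,0,0.13],"delta_rot": [0,0,0],"fingers": 1}]'

```text
clock: 25.37
tcp_pos: [0.5203, -0.0373, 0.0849]
orientation: [-2.049, -2.38, 0.004]
contact_force: [-5.9, 0.5, 15.7]
grip_width: 0.0222
```

Run:
```python
from h import *
im=imaging.grab_frame('wrist');cv2.imwrite("pics/w21.png",cv2.resize(im[130:384,130:390],None,fx=2.3,fy=2.3,interpolation=cv2.INTER_CUBIC))
plan([0.521,-0.038,0.085],98.5)
im=imaging.grab_frame('scene');cv2.imwrite("pics/s21.png",cv2.resize(im[60:340,100:400],None,fx=2,fy=2,interpolation=cv2.INTER_CUBIC))
im=imaging.grab_frame('top');cv2.imwrite("pics/t21.png",im)
plan([0.521,-0.038,0.085],98.5)
```

```text
xyz cm [-0.08  0.06 -0.01] rot deg [-0.18  0.04  0.06] | at [ 0.5203 -0.0373  0.0849] yaw 98.56 t 25.42 w 0.0221 F [-6.1 -0.2 16. ]
xyz cm [-0.08  0.06 -0.01] rot deg [-0.18  0.04  0.06] | at [ 0.5203 -0.0373  0.0849] yaw 98.56 t 25.52 w 0.0222 F [-5.1  0.4 15.8]
```

View pics/w21.png

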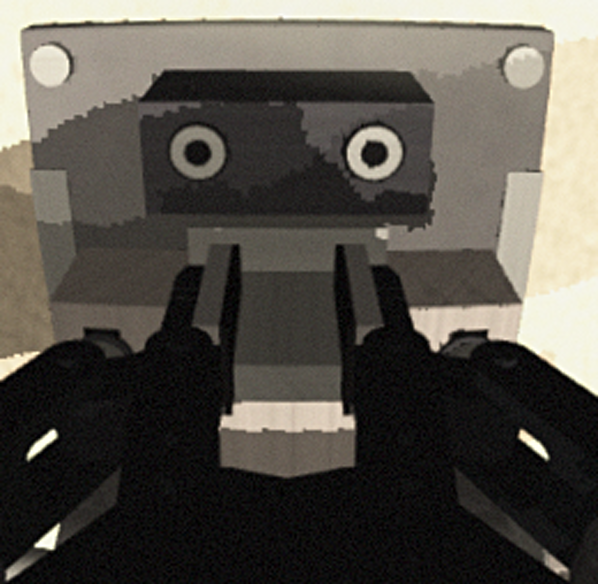

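View pics/s21.png

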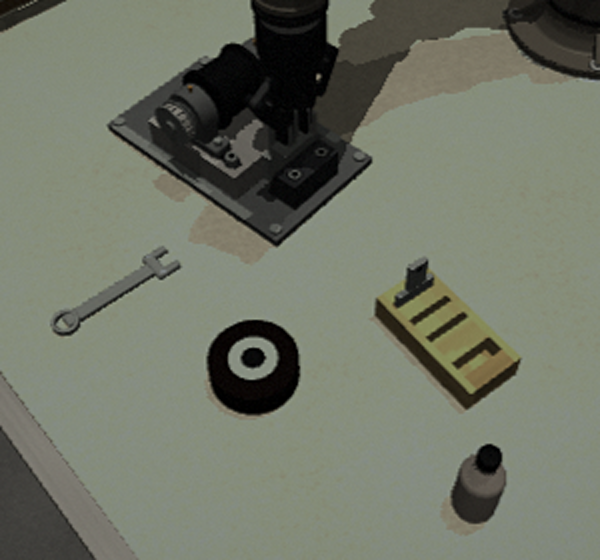

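View pics/t21.png

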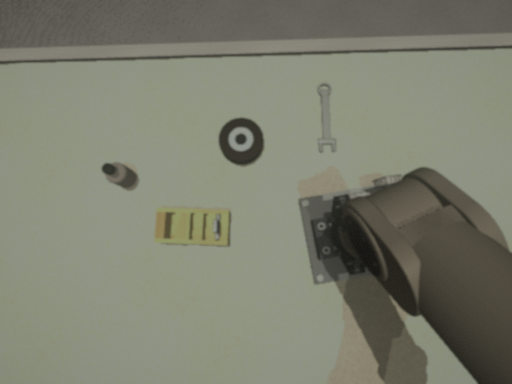

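All in place: the wedge is between packers and stop, the stand holds one spare packer, and the bystanders are untouched. One mild wiggle while pressing will confirm it is seated.

>>> jog_arm --rows '[{"xyz": [-0.08,0,0.14],"delta_rot": [0,0,0],"fingers": 1},{"xyz": [-0.08,0,0.14],"delta_rot": [0,0,0],"fingers": 1},{"xyz": [0.08,0,0.14],"delta_rot": [0,0,0],"fingers": 1},{"xyz": [0.08,0,0.14],"delta_rot": [0,0,0],"fingers": 1},{"xyz": [0,0,0.13],"delta_rot": [0,0,0],"fingers": 1}]'

```text
clock: 25.93
tcp_pos: [0.5203, -0.0374, 0.0849]
orientation: [-2.049, -2.38, 0.006]
contact_force: [-4.6, 1.9, 15.4]
grip_width: 0.022
```

>>> jog_arm --rows '[{"xyz": [0,0.03,0.13],"delta_rot": [0,0,0],"fingers": 1},{"xyz": [0,0.03,0.13],"delta_rot": [0,0,0],"fingers": 1},{"xyz": [0,0.03,0.13],"delta_rot": [0,0,0],"fingers": 1},{"xyz": [0,0.03,0.13],"delta_rot": [0,0,0],"fingers": 1},{"xyz": [0,0.03,0.13],"delta_rot": [0,0,0],"fingers": 1}]'

```text
clock: 26.35
tcp_pos: [0.5204, -0.0374, 0.0849]
orientation: [-2.05, -2.38, 0.008]
contact_force: [-7.0, 0.3, 16.2]
grip_width: 0.0219
```

Run:
```python
from h import *
plan([0.5204,-0.0374,0.0849],98.5)
print(r.hand_in())
```

```text
xyz cm [-0.  0. -0.] rot deg [-0.22  0.17  0.03] | at [ 0.5204 -0.0374  0.0849] yaw 98.53 t 26.35 w 0.0219 F [-7.   0.3 16.2]
the job is handed in; nothing more can be done
None
```

I handed the job in at 26.35 s. Two packers stand in the gap, the wedge is tight between them and the stop, and the fingers press it down with about 16 N. The third packer stayed in the stand as a spare.

- **Gap:** I measured G at about 19.3–20 mm. That leaves 5.4–6.1 mm after two packers, so two was the right number.
- **Packers:** each one was pushed lightly (about 5 N) against the carriage or the packer before it, then set down until I felt the base plate.
- **Wedge:** it went tight with its bottom about 17 mm above the plate by the tool height. The camera gap measurement predicts about 15 mm. The two disagree by about 2 mm, and both are within the 2–30 mm range. I regripped it 3 mm further towards the stop so the pads clear the packer tabs.
- **Holding:** the wedge did not move under about 16 N or a light sideways wiggle. About 7 N of side force along x remained at the end.
- **Bystanders and carriage:** the last scene and top pictures show the film roll, spanner and oil bottle where they were. I did not measure the carriage position again afterwards. The sideways forces I read stayed below 10 N, well under the 60 N it takes to move it.

One camera check was off. Wrist-camera readings of parts held in the gripper were about 2–4 mm out along y, so I relied on the contact positions for the final fit.

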